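# Serve one lump of sugar into the mug with the sprung tongs

### The job

With the sugar tongs from the slanted wooden stand, take one lump of sugar (any one) out of the wooden dish and lower it right down to the bottom of the mug before you let go of it, so that it does not drop. The sugar is to be touched by the tongs only, pinched lightly enough not to crush it, and the tongs must not be jabbed hard into the mug or the dish; the other two lumps stay in the dish, and the mug, the dish and the things around stay where they are. Then put the tongs back into their stand, tips down to the bottom of the slot, and let go.

Things in the scene. Friction and masses are not known exactly. Their poses are not given: they have to be found in the camera images.
- tongs: Steel sugar tongs, 166 mm long, 60 g: a round spring bow and two arms, tips down in the slot of the stand and lying on its lower wall. Origin midway between the two finger rests (flat plates 14 x 34 mm outside the arms, 32 mm over both when left alone); z runs along the tongs to the bow (its top is at z = 52 mm), y is the line along which the arms close, tips at z = -115 mm.
- tongs_tip (a point): Point on the axis of the tongs midway between the ends of the two tips. Open tips are 40 mm apart inside, 48 mm over all; each tip plate is 13 mm wide (x), 18 mm long, 4 mm thick. 1 mm of squeeze over the finger rests closes the tips by 3.9 mm; with the tips 18 mm apart the rests measure 26.5 mm.
- tong_left (a joint): Angle of the arm on the tongs' +y side about its pivot at the bow, 40 mm above the finger rests: 0 open (at its stop), grows as it closes; 0.06 to 0.085 with a lump between the tips, 0.12 nearly shut. Sprung: the arms begin to give at 5 N on the rests and need 10 N to come to a gap of 18 mm; beyond that each 3.9 N on the rests adds 1 N of pinch.
- tong_right (a joint): The same for the arm on the tongs' -y side.
- stand: Wooden stand for the tongs, fixed: a foot of 110 x 92 x 12 mm with a slanted sleeve, like a small knife block, that leans 25 degrees from upright towards the stand's own -x. Slot 58 mm wide (y), 26 mm across, 80 mm deep, walls 10 mm. Origin at the centre of the underside of the foot, z up.
- slot_floor (a point): Centre of the floor of the stand's slot.
- slot_mouth (a point): Centre of the open end of the stand's slot, 80 mm from slot_floor along the slot.
- tongs_home (a point): Where the origin of the tongs lies when they rest in the stand with the tips on the slot's floor.
- dish: Round dark wooden sugar dish, 132 mm across, 30 mm high, loose (0.45 kg); inner floor flat, 6 mm above its underside and about 112 mm across. Origin at the centre of the underside, z up.
- lump_a: A rough-cut lump of white sugar, a blunt block whose sides measure anything from 14 to 22 mm, one of three that lie apart from one another, flat on the floor of the dish. Origin at its centre, axes square to its faces. It crumbles if it is pinched with more than 6 N.
- lump_b: A rough-cut lump of white sugar, a blunt block whose sides measure anything from 14 to 22 mm, one of three that lie apart from one another, flat on the floor of the dish. Origin at its centre, axes square to its faces. It crumbles if it is pinched with more than 6 N.
- lump_c: A rough-cut lump of white sugar, a blunt block whose sides measure anything from 14 to 22 mm, one of three that lie apart from one another, flat on the floor of the dish. Origin at its centre, axes square to its faces. It crumbles if it is pinched with more than 6 N.
- mug: White china mug with a handle, loose, 95 mm high, 92 mm across the rim outside. Origin at the underside, z up; the axis of the round part is at y = +16.5 mm of this frame, the handle reaches to y = -63 mm.
- mug_floor (a point): Centre of the mug's inner floor (8 mm above its underside, on the axis of the round part). The inside is about 55 mm across at the floor and 78 mm at the rim, which is 87 mm above this point. The shallow brown tea seen near the floor is only painted and offers no resistance.
- glasses_case: Black spectacle case, 61 x 165 x 35 mm, lying on the worktop, bystander; origin under its centre.
- orange: An orange, 82 mm, bystander; origin at its underside.
- remote: Dark remote control, 192 x 48 x 19 mm, lying flat, bystander; origin under its centre.
- paprika_jar: Spice jar with a white lid, 47 mm across, 98 mm high, bystander; origin under its centre.
Not all that is in view belongs to the job. Leave any red look-alike of the mug alone.

How it is judged:
On the way, in this order (a step that is already met when the one before it is completed fails the run):
1. a lump, pinched in the tongs, is lifted clear out of the dish (((contact force between tongs and lump_a above 0.2 N and z of lump_a in the frame of dish above 0.05 m) or (contact force between tongs and lump_b above 0.2 N and z of lump_b in the frame of dish above 0.05 m) or (contact force between tongs and lump_c above 0.2 N and z of lump_c in the frame of dish above 0.05 m))), for 0.2 s.
2. a lump, still pinched in the tongs, is down at the bottom of the mug (its centre less than 16 mm above the mug's floor) (((contact force between tongs and lump_a above 0.2 N and (horizontal distance between lump_a and mug_floor below 0.036 m and z of lump_a in the frame of mug_floor between 0 and 0.016 m)) or (contact force between tongs and lump_b above 0.2 N and (horizontal distance between lump_b and mug_floor below 0.036 m and z of lump_b in the frame of mug_floor between 0 and 0.016 m)) or (contact force between tongs and lump_c above 0.2 N and (horizontal distance between lump_c and mug_floor below 0.036 m and z of lump_c in the frame of mug_floor between 0 and 0.016 m)))), for 0.1 s.
At the end, for the whole second after the job is handed in: Exactly one lump lies at rest on the mug's floor (centre less than 22 mm above it), the mug upright; the other two are in the dish; the tongs rest in the stand's slot, their origin within 20 mm of tongs_home and their tips within 22 mm of slot_floor ((((horizontal distance between lump_a and mug_floor below 0.036 m and z of lump_a in the frame of mug_floor between 0 and 0.022 m) and linear speed of lump_a below 0.03 m/s and (horizontal distance between lump_b and dish below 0.058 m and z of lump_b in the frame of dish between 0 and 0.035 m) and (horizontal distance between lump_c and dish below 0.058 m and z of lump_c in the frame of dish between 0 and 0.035 m)) or ((horizontal distance between lump_b and mug_floor below 0.036 m and z of lump_b in the frame of mug_floor between 0 and 0.022 m) and linear speed of lump_b below 0.03 m/s and (horizontal distance between lump_a and dish below 0.058 m and z of lump_a in the frame of dish between 0 and 0.035 m) and (horizontal distance between lump_c and dish below 0.058 m and z of lump_c in the frame of dish between 0 and 0.035 m)) or ((horizontal distance between lump_c and mug_floor below 0.036 m and z of lump_c in the frame of mug_floor between 0 and 0.022 m) and linear speed of lump_c below 0.03 m/s and (horizontal distance between lump_a and dish below 0.058 m and z of lump_a in the frame of dish between 0 and 0.035 m) and (horizontal distance between lump_b and dish below 0.058 m and z of lump_b in the frame of dish between 0 and 0.035 m))) and angle between mug's own z axis and vertical below 0.12 rad and distance between tongs and tongs_home below 0.02 m and distance between tongs_tip and slot_floor below 0.022 m and linear speed of tongs below 0.03 m/s); the robot touches nothing.
It fails at once if the sugar is touched by the gripper or the arm (contact force between any of the fingers, the arm and lump_a above 0.3 N or contact force between any of the fingers, the arm and lump_b above 0.3 N or contact force between any of the fingers, the arm and lump_c above 0.3 N).
It fails at once if a lump is crushed (more than 6 N between the tongs and the lump) (contact force between tongs and lump_a above 6 N or contact force between tongs and lump_b above 6 N or contact force between tongs and lump_c above 6 N).
It fails at once if the tongs are jabbed into the mug or the dish (more than 35 N) (contact force between tongs and mug above 35 N or contact force between tongs and dish above 35 N).
It fails at once if the mug is tipped by more than 20 degrees, or the mug or the dish is shifted by more than 40 mm (angle between mug's own z axis and vertical above 0.35 rad or distance of any of mug, dish from where it was at the start of the episode above 0.04 m).
It fails at once if a bystander is shifted by more than 30 mm (distance of any of glasses_case, orange, remote, paprika_jar from where it was at the start of the episode above 0.03 m).
It also fails if it takes over 64 s, if anything falls off the work surface, if the arm or the gripper's body presses on something with over 40 N, if the wrist force passes 120 N, or if a joint passes its speed limit or range.

### The arm

A 6-joint arm with a two-finger parallel gripper is mounted at the origin on a cart in front of the work surface, level with it; the furniture and walls round the work are solid. World frame = base frame: x ahead of the robot, y to its left, z up, the work surface at z = 0. Lengths are in m, angles in rad, forces in N, time in s.
With the tool pointing down it reaches from about 0.35 to 0.85 m from the base axis. Payload 8.1 kg.
Tool frame: the origin (TCP) lies at the centre of the arm's flange, where the gripper is bolted on; the fingertips stand 186 mm ahead of it and the grasp point (between the pads) lies 167 mm ahead of it (robot.grasp_offset is the distance from the TCP to the grasp point, in m); z points along the fingers, y is the line along which they close (so a half turn about z gives the same grasp; the last joint's range is limited). The gripper opens to 93 mm and grips with 3 to 60 N. Pads are 15 mm wide; open, the fingers measure 128 mm over their backs; the gripper's body (75 mm by 188 mm) begins 65 mm behind the grasp point.
Start: joints at [-1.37, 0.13, 1.488, -0, 1.523, -0.085], TCP at [0.169, -0.576, 0.405] pointing down, gripper open.
Joint ranges: [-2.96, 2.96], [-0.89, 2.26], [0.02, 2.5], [-1.34, 4.48], [0, 2.73], [-2.66, 2.66]. Speed limits (rad/s): [2.39, 2.39, 2.79, 3.14, 3.14, 3.14].

### API

Orientations are given as a rotation vector (axis times angle).
In Python, from plant import robot gives the robot as it stands.
- The arm moves only by the tool drive_tool, never from a script. Its argument "moves" is one flat list of numbers, 7 for each row, row after row: the finger opening in mm, from 0 to 93, then the shift along the tool's x, y, z in mm, then the turn, a rotation vector about the tool's x, y, z in degrees. A call has 1 to 8 rows; each row shifts and turns the commanded pose from where the row before left it, along the tool's axes as they then stand; what a row does not reach is not made up. A row lasts 1/10 s, in which the tool goes at most 50 mm and 8.59 degrees, less where a joint would pass 70% of its speed; a pose out of reach is approached as far as the arm can. A call is refused whole if a number of a shift passes 50 or a number of a turn 8.59, either way. A call with a gripper value outside its range is refused whole. The fingers move at their own pace and stop on an object; "grip_force" is the grip in N (left out, the last holds). Time passes only in rows, so rows that do not move let the fingers close. It gives the time, the measured TCP pose, the force, the opening and the grip force at its end, in the units of the state.
- robot.read_state(): the state, without advancing time (a new reading comes with each control period).
- robot.read_camera(name): name is "scene" or "top" or "wrist"; returns a dict with "color" (420x560x3 uint8, red, green, blue), "depth" (420x560 float32, m along the optical axis (not along the pixel's ray), 0 where there is no reading), "mtx" (3x3 intrinsics, pixels), "dist_coeffs" ([k1, k2, p1, p2, k3] as OpenCV has them; the pictures are not rectified), "R" (3x3) and "t" (3): a world point X has camera coordinates R X + t. Camera axes: x right, y down, z forward; pixel columns grow to the right and rows downward; lengths in m; the calibration is good to about 2 mm. A picture is of the moment at which its call begins.
- robot.close_job(): hands the job in; it is judged then, once.
The state is a dict: "t": time; "q": joint angles; "dq": joint speeds; "joint_torque": joint torques, N m; "tool_pos": TCP position; "orientation": TCP orientation; "force": force on the tool from outside, world axes, zero at the start; "wrist_torque": the same for the moment, N m; "opening": finger opening in m; "gripper_force": force on a finger pad.
Only numpy, scipy, OpenCV 4.12 (cv2) and the standard library are available. Lean on these libraries where they do the work, as an engineer would, in place of code of your own. Each camera call takes 0.05 s, during which the arm holds its last target. There are 200 camera calls.

## Working session

There is one attempt and no reset: what is moved stays moved. The work goes in short steps, Python scripts to look and compute and a tool call to move; the robot and the scene stay as the last step left them, time stands still between calls to the robot, and variables do not carry over. Pictures are saved under pics/ and viewed, at most 10 in all, crops included, and the job is handed in when it is done.

Besides the shell and the picture viewer there is one more tool, called as name(argument=value, ...) on one line, values as JSON. drive_tool: Moves the arm, as the interface text tells. Its arguments: {"type":"object","properties":{"moves":{"type":"array","items":{"type":"number"}},"grip_force":{"type":"number"}},"required":["moves"]}

```bash
mkdir -p pics; ls; cat > h.py <<'E'
import sys; sys.path.insert(0,'.')
import numpy as np, cv2
from scipy.spatial.transform import Rotation as Ro
from plant import robot
def cloud(c):
    h,w=c['depth'].shape
    u,v=np.meshgrid(np.arange(w),np.arange(h))
    n=cv2.undistortPoints(np.stack([u,v],-1).reshape(-1,1,2).astype(np.float64),c['mtx'],c['dist_coeffs']).reshape(h,w,2)
    d=c['depth'].astype(float)
    X=np.dstack([n*d[...,None],d])
    return (X-c['t'])@c['R']   # R^T (X-t)
def save(c,name,crop=None,s=1):
    im=c['color'][...,::-1]
    if crop: im=im[crop[0]:crop[1],crop[2]:crop[3]]
    cv2.imwrite('pics/'+name,cv2.resize(im,None,fx=s,fy=s,interpolation=cv2.INTER_CUBIC))
E
python3 - <<'E'
from h import *
import pickle
s=robot.read_state(); print(s['t'],s['tool_pos'],s['orientation'],s['opening'])
D={n:robot.read_camera(n) for n in('scene','top','wrist')}
pickle.dump(D,open('d0.pkl','wb'))
for n in D:
    c=D[n]; print(n,-c['R'].T@c['t'],c['R'][2])
im=np.hstack([D['scene']['color'],D['top']['color']])
save(D['top'],'top0.png',s=1.42); save(D['scene'],'scene0.png',s=1.42)
E
```

```text
pics
0.0 [ 0.16913038 -0.57541567  0.40365548] [-3.10767087e+00 -4.47205668e-01  2.11429322e-04] 0.09311244273213747
scene [-0.07779916  0.66110215  1.03657856] [ 0.4946007  -0.54076858 -0.68039657]
top [ 0.48405004 -0.04819421  1.30306546] [ 0.05955483  0.01659168 -0.99808714]
wrist [ 0.2489422  -0.55271802  0.38377734] [-0.28415709 -0.0811683  -0.95533578]
```

View pics/top0.png

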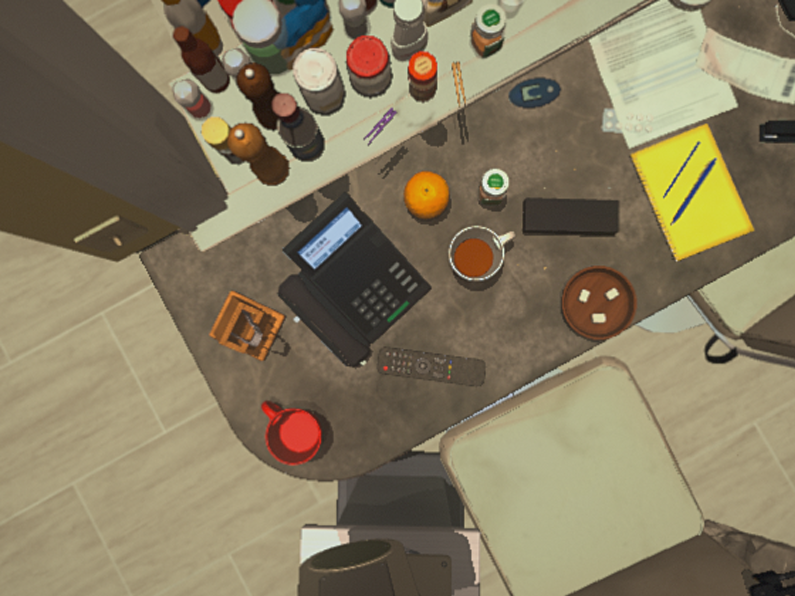

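View pics/scene0.png

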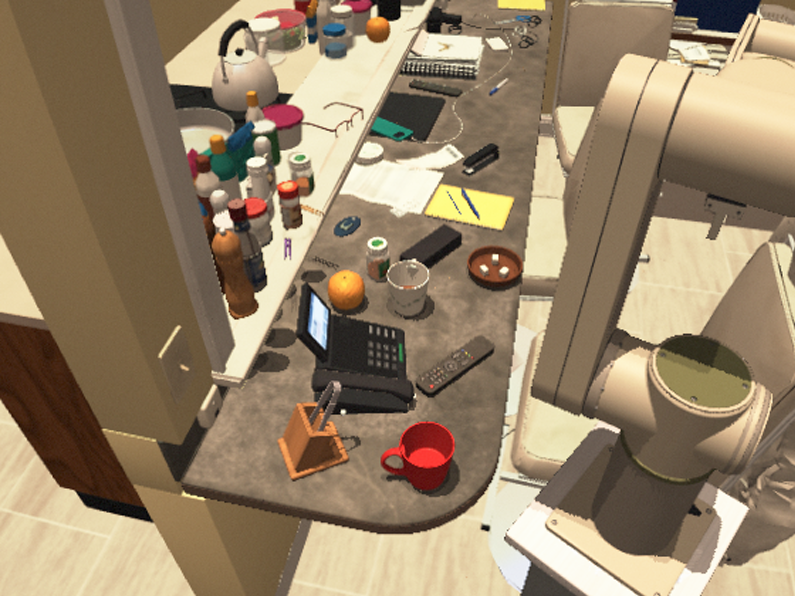

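The top view shows the stand at about (247,325), the white mug at (475,255), the dish with three lumps at (598,303) and the red decoy at (295,437). In the scene view the tongs' bow is at (330,390), above the stand.

```bash
python3 - <<'E'
from h import *
import pickle
D=pickle.load(open('d0.pkl','rb'))
np.set_printoptions(precision=4,suppress=True)
def px(c,u,v):return int(v/1.42),int(u/1.42)
T=D['top'];P=cloud(T);S=D['scene'];Q=cloud(S)
for nm,(u,v) in dict(stand=(247,325),mug=(475,255),dish=(598,303),table=(500,330),orange=(427,195),jar=(494,185),phone=(350,270)).items():
    print(nm,P[px(T,u,v)])
# dish & lumps
hsv=cv2.cvtColor(T['color'],cv2.COLOR_RGB2HSV)
c0=P[px(T,598,303)]
near=(np.hypot(P[...,0]-c0[0],P[...,1]-c0[1])<0.085)&(P[...,2]<.06)
w=near&(hsv[...,1]<70)&(hsv[...,2]>140)&(P[...,2]>.01)
n,l,st,ce=cv2.connectedComponentsWithStats(w.astype(np.uint8))
for i in range(1,n):
    if st[i,4]>8:
        m=l==i; print('lump',st[i,4],np.median(P[m],0),cv2.minAreaRect(P[m][:,:2].astype(np.float32)*1000))
rim=near&(P[...,2]>.02)&~w
print('dish rim circ',cv2.minEnclosingCircle(P[rim][:,:2].astype(np.float32)),np.percentile(P[rim][:,2],[50,95]))
# mug
c0=P[px(T,475,255)]
m=(np.hypot(P[...,0]-c0[0],P[...,1]-c0[1])<0.09)&(P[...,2]>.085)&(P[...,2]<.11)
print('mug rim',m.sum(),cv2.minEnclosingCircle(P[m][:,:2].astype(np.float32)),np.median(P[m][:,2]))
m=(np.hypot(P[...,0]-c0[0],P[...,1]-c0[1])<0.12)&(P[...,2]>.03)&(P[...,2]<.11)
# stand/tongs
for nm,c,X,(a,b,d,e) in (('top',T,P,(190,310,270,380)),('scene',S,Q,(270,370,370,480))):
    sl=np.s_[int(d/1.42):int(e/1.42),int(a/1.42):int(b/1.42)]
    X=X[sl].reshape(-1,3); C=c['color'][sl].reshape(-1,3); hv=hsv_=cv2.cvtColor(c['color'][sl],cv2.COLOR_RGB2HSV).reshape(-1,3)
    wood=(hv[:,1]>110)&(hv[:,0]<20)&(hv[:,2]>80); foot=wood&(X[:,2]>.006)&(X[:,2]<.018)
    print(nm,'wood',wood.sum(),'foot',foot.sum(),cv2.minAreaRect(X[foot][:,:2].astype(np.float32)*1000),'maxz wood',np.percentile(X[wood,2],[95,99]))
    for z in np.arange(.02,.20,.01):
        k=(X[:,2]>z)&(X[:,2]<z+.01); kk=k&wood; kt=k&(hv[:,1]<90)
        print(round(z,3),kk.sum(),X[kk].mean(0) if kk.any() else '',kt.sum(),X[kt].mean(0) if kt.any() else '')
E
```

```text
stand [0.5113 0.2554 0.0507]
mug [ 0.6417 -0.1433  0.0303]
dish [ 0.5605 -0.3667  0.0079]
table [ 0.5094 -0.1931  0.0003]
orange [ 0.7377 -0.0556  0.078 ]
jar [ 0.7519 -0.1679  0.0981]
phone [0.6075 0.0755 0.061 ]
lump 36 [ 0.5763 -0.387   0.0256] ((576.8056640625, -387.2979431152344), (12.915533065795898, 17.589841842651367), 40.3905029296875)
lump 33 [ 0.5719 -0.3378  0.0237] ((571.8284912109375, -337.1407470703125), (12.816688537597656, 18.23023223876953), 63.078399658203125)
lump 44 [ 0.5333 -0.3628  0.0231] ((533.2388305664062, -363.8881530761719), (12.768815994262695, 19.284271240234375), 0.08758220821619034)
dish rim circ ((0.5605772733688354, -0.3637797236442566), 0.06671726703643799) [0.029  0.0341]
mug rim 238 ((0.6412694454193115, -0.14951489865779877), 0.056408774107694626) 0.09349964933545546
top wood 1241 foot 524 ((510.6329650878906, 263.206787109375), (110.23551177978516, 91.40995788574219), 65.10881042480469) maxz wood [0.1033 0.1059]
0.02 16 [0.5336 0.2896 0.0264] 8 [0.5176 0.1977 0.0226]
0.03 39 [0.5282 0.2902 0.0351] 51 [0.5242 0.1702 0.0369]
0.04 42 [0.5199 0.275
[... 914 characters left out ...]
.1473 0.035 ]
0.04 83 [0.5036 0.2952 0.0446] 120 [0.5466 0.16   0.0445]
0.05 95 [0.5006 0.2862 0.0551] 44 [0.5492 0.1134 0.0555]
0.06 112 [0.5053 0.2782 0.0653] 124 [0.5331 0.1417 0.0663]
0.07 128 [0.5047 0.2729 0.0754] 208 [0.5423 0.1551 0.0751]
0.08 179 [0.4971 0.2633 0.0852] 169 [0.5613 0.1771 0.0832]
0.09 151 [0.5049 0.2659 0.0949] 22 [0.5    0.2457 0.0947]
0.1 104 [0.508  0.2709 0.1026] 21 [0.4946 0.2426 0.1052]
0.11 1 [0.5114 0.238  0.1107] 29 [0.4953 0.2351 0.1148]
0.12 0  36 [0.4911 0.2342 0.125 ]
0.13 0  37 [0.4887 0.2284 0.1352]
0.14 0  34 [0.4881 0.2232 0.1448]
0.15 0  29 [0.4833 0.2197 0.1558]
0.16 0  36 [0.4822 0.2143 0.1659]
0.17 0  5 [0.4823 0.2142 0.1715]
0.18 0  0 
0.19 0  0
```

```bash
cat >> h.py <<'E'
np.set_printoptions(precision=4,suppress=True)
def Rt(yaxis,zaxis):
    z=np.array(zaxis,float);z/=np.linalg.norm(z);y=np.array(yaxis,float);y-=z*(y@z);y/=np.linalg.norm(y)
    return np.column_stack([np.cross(y,z),y,z])
def pose():
    s=robot.read_state(); return s,np.array(s['tool_pos']),Ro.from_rotvec(s['orientation']).as_matrix()
def plan(p1,R1,n=None,g=93,vmax=45):
    """rows in tool axes from measured pose to (p1,R1)"""
    s,p,R=pose(); rv=Ro.from_matrix(R.T@R1).as_rotvec(degrees=True)
    d=np.asarray(p1)-p
    m=int(np.ceil(max(np.linalg.norm(d)*1000/vmax,np.linalg.norm(rv)/8,1))); n=n or m
    for k in range(n):
        Rk=R@Ro.from_rotvec(rv*k/n,degrees=True).as_matrix()
        a=Rk.T@d*1000/n
        print(g,*[round(float(x),1) for x in a],*[round(float(x)/n,2) for x in rv],sep=',')
    print('t',s['t'],'d',d,'rv',rv,'n',n)
E
python3 - <<'E'
from h import *
s,p,R=pose(); print(R)
c=robot.read_camera('wrist'); C=-c['R'].T@c['t']
print('cam in tool',R.T@(C-p), 'view', R.T@c['R'][2],'right',R.T@c['R'][0],c['mtx'])
yd=R[:,1]
# dish look: camera centred-ish above dish
plan([0.49,-0.39,0.42],R)
E
```

```text
[[ 0.9595  0.2819 -0.0003]
 [ 0.2819 -0.9594  0.0014]
 [ 0.0001 -0.0014 -1.    ]]
cam in tool [0.083  0.0007 0.02  ] view [-0.2957 -0.0006  0.9553] right [-0.001   1.      0.0003] [[292.1028   0.     276.376 ]
 [  0.     292.1028 212.6615]
 [  0.       0.       1.    ]]
93,40.0,-9.7,-1.8,0.0,0.0,0.0
93,40.0,-9.7,-1.8,0.0,0.0,0.0
93,40.0,-9.7,-1.8,0.0,0.0,0.0
93,40.0,-9.7,-1.8,0.0,0.0,0.0
93,40.0,-9.7,-1.8,0.0,0.0,0.0
93,40.0,-9.7,-1.7,0.0,0.0,0.0
93,40.0,-9.7,-1.7,0.0,0.0,0.0
93,40.0,-9.7,-1.7,0.0,0.0,0.0
93,40.0,-9.7,-1.7,0.0,0.0,0.0
t 0.2 d [0.3208 0.1855 0.0159] rv [0.0176 0.0025 0.0039] n 9
```

drive_tool(moves=[93,44,-10,4,0,0,0,93,44,-10,4,0,0,0,93,44,-10,4,0,0,0,93,44,-10,4,0,0,0,93,44,-10,4,0,0,0,93,44,-10,4,0,0,0,93,44,-10,5,0,0,0,93,44,-10,5,0,0,0])

```text
t: 1.0
tool_pos: [0.4858, -0.3985, 0.3704]
orientation: [3.11, 0.447, -0.0]
force: [-1.0, -0.6, -0.1]
opening: 0.0932
gripper_force: 0.0
```

drive_tool(moves=[93,43,-10,5,0,0,0,93,40,-8,5,0,0,0,93,0,0,0,0,0,0,93,0,0,0,0,0,0])

```text
t: 1.4
tool_pos: [0.5595, -0.3582, 0.3598]
orientation: [-3.108, -0.451, 0.002]
force: [-0.0, 1.1, -0.6]
opening: 0.093
gripper_force: 0.0
```

```bash
python3 - <<'E'
from h import *
import pickle
s,p,R=pose(); print(s['t'],p)
c=robot.read_camera('wrist'); pickle.dump(c,open('w1.pkl','wb'))
save(c,'w1.png'); X=cloud(c)
hsv=cv2.cvtColor(c['color'],cv2.COLOR_RGB2HSV)
near=(np.hypot(X[...,0]-.5606,X[...,1]+.365)<.075)
w=near&(hsv[...,1]<70)&(hsv[...,2]>140)&(X[...,2]>.008)&(X[...,2]<.06)
n,l,st,ce=cv2.connectedComponentsWithStats(w.astype(np.uint8))
for i in range(1,n):
    if st[i,4]>50:
        m=l==i; zt=np.percentile(X[m][:,2],80); t=m&(X[...,2]>zt-.004)
        print('lump',st[i,4],ce[i],'top z',zt,cv2.minAreaRect(X[t][:,:2].astype(np.float32)*1000),cv2.minAreaRect(X[m][:,:2].astype(np.float32)*1000))
r=near&(X[...,2]>.026)&(X[...,2]<.034)&~w
print('rim',r.sum(),cv2.minEnclosingCircle(X[r][:,:2].astype(np.float32)),np.median(X[near&~w&(X[...,2]<.012)][:,2]))
E
```

```text
1.4 [ 0.5595 -0.3582  0.3598]
lump 198 [261.404  184.8838] top z 0.024608968079413082 ((570.8397216796875, -337.88006591796875), (12.563186645507812, 19.898637771606445), 69.63937377929688) ((570.8397216796875, -337.88006591796875), (12.563186645507812, 19.898637771606445), 69.63937377929688)
lump 116 [305.1034 191.6724] top z 0.02550244026703052 ((578.0402221679688, -385.90228271484375), (11.073975563049316, 19.811668395996094), 8.67112922668457) ((578.0402221679688, -385.90228271484375), (11.073975563049316, 19.811668395996094), 8.67112922668457)
rim 1851 ((0.5584301352500916, -0.3626299202442169), 0.06576123088598251) 0.005934072971832105
```

View pics/w1.png

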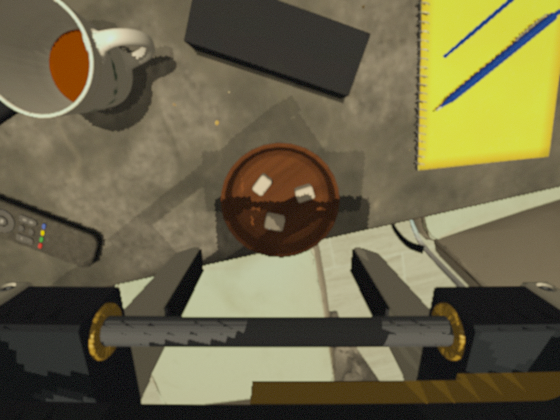

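The wrist view shows the dish at (280,198) with lumps at (262,185), (305,191) and (274,222), all lying apart, and the mug at upper left.

```bash
python3 - <<'E'
from h import *
import pickle
from scipy.optimize import least_squares
c=pickle.load(open('w1.pkl','rb'));X=cloud(c)
near=(np.hypot(X[...,0]-.5585,X[...,1]+.3627)<.048)&(X[...,2]>.014)&(X[...,2]<.04)
n,l,st,ce=cv2.connectedComponentsWithStats(near.astype(np.uint8))
for i in range(1,n):
    if st[i,4]>50:
        m=l==i; q=X[m]; t=q[q[:,2]>np.median(q[:,2])-.003]
        print('lump',st[i,4],np.median(q[:,2]),t.mean(0),cv2.minAreaRect(t[:,:2].astype(np.float32)*1000))
def circ(P):
    f=lambda v:np.hypot(P[:,0]-v[0],P[:,1]-v[1])-v[2]
    v=least_squares(f,[P[:,0].mean(),P[:,1].mean(),.045],loss='soft_l1',f_scale=.002);return v.x
D=pickle.load(open('d0.pkl','rb'))
for n,cc in(('w',c),('top',D['top']),('scene',D['scene'])):
    Y=cloud(cc);m=(np.hypot(Y[...,0]-.641,Y[...,1]+.145)<.056)&(Y[...,2]>.088)&(Y[...,2]<.102)
    print('mug',n,m.sum(),circ(Y[m]) if m.sum()>20 else '',np.median(Y[m][:,2]) if m.any() else '')
plan([.441,.119,.387],Rt([.907,-.42,0],[.178,.383,-.906]))
E
```

```text
lump 248 0.023716050806241964 [ 0.5711 -0.3381  0.0237] ((570.6576538085938, -338.1620788574219), (13.99505615234375, 20.623838424682617), 68.86585235595703)
lump 259 0.024505839354439733 [ 0.5751 -0.3863  0.0246] ((574.87451171875, -386.48724365234375), (14.631351470947266, 19.676605224609375), 35.783851623535156)
lump 277 0.022466654573946653 [ 0.5324 -0.3638  0.0226] ((531.6049194335938, -363.8599853515625), (16.05287742614746, 21.56561279296875), 3.1023635864257812)
mug w 1267 [ 0.6349 -0.1423  0.0445] 0.09385658173933199
mug top 203 [ 0.6363 -0.1409  0.0446] 0.09405658059403697
mug scene 153 [ 0.6349 -0.1392  0.0447] 0.09327429165814699
93,2.0,-44.7,-2.4,0.96,2.14,-4.36
93,5.5,-44.5,-1.5,0.96,2.14,-4.36
93,8.9,-43.9,-0.5,0.96,2.14,-4.36
93,12.2,-43.1,0.6,0.96,2.14,-4.36
93,15.4,-42.1,1.8,0.96,2.14,-4.36
93,18.4,-40.7,3.2,0.96,2.14,-4.36
93,21.3,-39.1,4.6,0.96,2.14,-4.36
93,24.0,-37.3,6.1,0.96,2.14,-4.36
93,26.6,-35.3,7.6,0.96,2.14,-4.36
93,28.8,-33.0,9.2,0.96,2.14,-4.36
93,30.9,-30.6,10.9,0.96,2.14,-4.36
t 1.45 d [-0.1178  0.478   0.0267] rv [ 10.5527  23.5103 -47.9512] n 11
```

drive_tool(moves=[93,2,-45,-2,1,2.1,-4.4,93,5,-45,-2,1,2.1,-4.4,93,9,-44,0,1,2.1,-4.4,93,12,-43,1,1,2.1,-4.4,93,15,-42,2,1,2.1,-4.4,93,18,-41,3,1,2.1,-4.4,93,21,-39,5,1,2.1,-4.4,93,24,-37,6,1,2.1,-4.4])

```text
t: 2.25
tool_pos: [0.4699, -0.0116, 0.3795]
orientation: [-2.642, -1.287, -0.398]
force: [1.0, -0.0, -0.4]
opening: 0.0932
gripper_force: 0.0
```

drive_tool(moves=[93,27,-35,8,1,2.1,-4.4,93,29,-33,9,1,2.1,-4.4,93,31,-31,11,1,2.1,-4.4,93,0,0,0,0,0,0,93,0,0,0,0,0,0])

```text
t: 2.75
tool_pos: [0.4381, 0.1186, 0.387]
orientation: [-2.401, -1.547, -0.524]
force: [1.5, -0.6, -0.5]
opening: 0.0929
gripper_force: 0.0
```

```bash
python3 - <<'E'
from h import *
import pickle
s,p,R=pose(); print(s['t'],p,s['q']);print(R)
c=robot.read_camera('wrist'); pickle.dump(c,open('w2.pkl','wb')); save(c,'w2.png',s=1.4)
E
```

```text
2.75 [0.4381 0.1186 0.387 ] [-0.0149 -0.3983  2.0344  0.4075  1.3468  0.3515]
[[ 0.3761  0.911   0.1689]
 [ 0.8262 -0.4123  0.3839]
 [ 0.4194 -0.0048 -0.9078]]
```

View pics/w2.png

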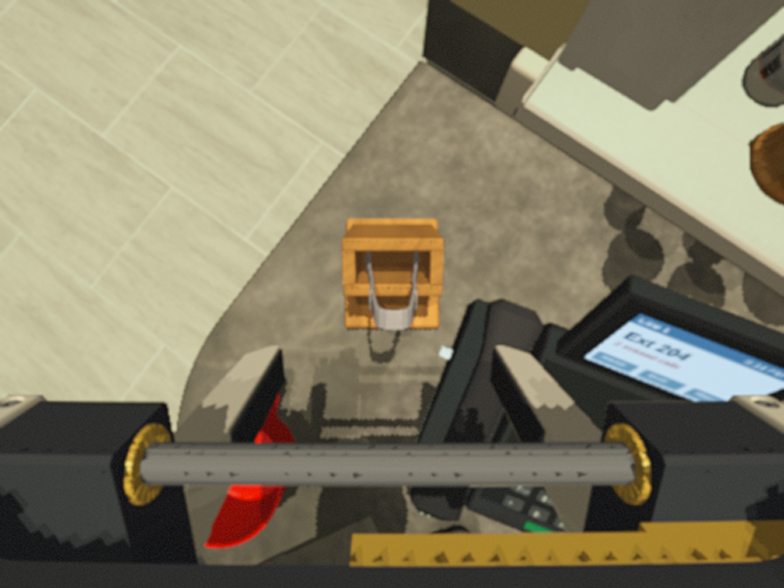

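The wrist view shows the stand at (393,270), with the tongs' bow at (393,318) and the arms running to (370,265) and (415,265). The tongs are well aligned with the tool.

```bash
python3 - <<'E'
from h import *
import pickle
s,p,R=pose(); c=pickle.load(open('w2.pkl','rb'));D=pickle.load(open('d0.pkl','rb'))
Rn=Rt([.907,-.42,0],[.178,.383,-.906]); O=np.array([.492,.2285,.127])
for n,cc in(('w',c),('scene',D['scene']),('top',D['top'])):
    X=cloud(cc).reshape(-1,3);h=cv2.cvtColor(cc['color'],cv2.COLOR_RGB2HSV).reshape(-1,3)
    k=(np.linalg.norm(X-O,axis=1)<.085)&(X[:,2]>.106)&(h[:,1]<100)
    Y=(X[k]-O)@Rn*1000   # nominal tongs frame: x,y, -z
    print(n,k.sum(),'z range',Y[:,2].min(),Y[:,2].max())
    for a in range(-55,20,8):
        q=Y[(Y[:,2]>=a)&(Y[:,2]<a+8)]
        if len(q)>3: print(a,len(q),'x',np.percentile(q[:,0],[5,50,95]),'y',np.percentile(q[:,1],[2,98]),'ymid',np.percentile(q[:,1],[2,98]).mean())
    # wood foot orientation / sleeve top rectangle
    w=(np.linalg.norm(X-O,axis=1)<.12)&(h[:,1]>110)&(h[:,0]<20)
    f=w&(X[:,2]>.006)&(X[:,2]<.018); print('foot',f.sum(),cv2.minAreaRect(X[f][:,:2].astype(np.float32)*1000))
    Z=(X[w]-O)@Rn*1000; t=Z[(Z[:,2]>20)&(Z[:,2]<50)]
    zt=np.percentile(Z[:,2],[0.5,3,10]); print('sleeve top z',zt)
    m=Z[Z[:,2]<zt[1]+6]; print('mouth rect',cv2.minAreaRect(m[:,:2].astype(np.float32)))
E
```

```text
w 576 z range -47.6541284855215 19.743283940615466
-55 19 x [-5.7359  0.3792  3.9109] y [-3.9904  3.172 ] ymid -0.40920674746707997
-47 354 x [-6.4095 -0.6329  4.5991] y [-10.9859   9.64  ] ymid -0.6729581326144727
-39 37 x [-2.9173  4.2993  5.1339] y [-12.067   11.6917] ymid -0.1876566234403949
-31 33 x [-4.0846  4.6916  5.4797] y [-13.2721  11.9784] ymid -0.6468928275679655
-23 35 x [-4.417   4.6067  5.6926] y [-14.5885  13.5724] ymid -0.5080501719754986
-15 46 x [-4.9828  4.7298  6.6643] y [-15.7826  14.7133] ymid -0.5346589395583967
-7 14 x [6.2819 6.9378 7.2683] y [-16.0895  14.9053] ymid -0.5921051057329398
1 19 x [2.9742 6.7564 7.3718] y [-16.3808  14.5321] ymid -0.9243426928225249
9 15 x [6.3879 7.4893 8.0063] y [-16.9149  14.8452] ymid -1.0348514529857793
17 4 x [7.1981 7.3078 7.4269] y [-16.0084  15.1016] ymid -0.4533978757202428
foot 615 ((500.5706481933594, 243.786865234375), (64.96006774902344, 74.992919921875), 63.79607009887695)
sleeve top z [38.5294 39.2291 39.8221]
mouth rect ((10.276010513305664, -0.7422637939453125), (77.98543548583984, 45.15147018432617), 89.80190
[... 1221 characters left out ...]
.2607] y [-8.1536 12.1934] ymid 2.0199089746643972
-39 9 x [-5.3263  1.5327  5.5062] y [-9.332  14.0154] ymid 2.3417230990253683
-31 6 x [-3.7002  2.0212  5.671 ] y [-8.1546 15.2358] ymid 3.5405721016625957
-23 4 x [-2.0952  2.152   4.976 ] y [-12.0926  15.995 ] ymid 1.9512143183106412
-15 11 x [-4.43    4.4828  6.805 ] y [-12.9599  18.1881] ymid 2.6140920935461978
9 5 x [1.2492 7.2092 7.5617] y [-10.1567  18.668 ] ymid 4.255646938459643
foot 255 ((498.1338195800781, 239.9148712158203), (63.19426345825195, 79.42332458496094), 74.8488540649414)
sleeve top z [32.5417 37.0643 38.9858]
mouth rect ((10.2281494140625, 1.6657333374023438), (77.53294372558594, 46.344642639160156), 89.13085174560547)
```

```bash
python3 - <<'E'
from h import *
Rn=Rt([.907,-.42,0],[.178,.383,-.906]); O=np.array([.492,.2285,.127])
T=O+Rn@np.array([.0005,-.0005,.0035]); print('tongs home',T)
plan(T-Rn[:,2]*.167,Rn,n=8)
E
```

```text
tongs home [0.4924 0.2305 0.124 ]
93,0.3,0.3,15.5,-0.06,0.03,0.03
93,0.3,0.3,15.5,-0.06,0.03,0.03
93,0.3,0.3,15.5,-0.06,0.03,0.03
93,0.3,0.3,15.5,-0.06,0.03,0.03
93,0.3,0.2,15.5,-0.06,0.03,0.03
93,0.3,0.2,15.5,-0.06,0.03,0.03
93,0.3,0.2,15.5,-0.06,0.03,0.03
93,0.2,0.2,15.5,-0.06,0.03,0.03
t 2.8 d [ 0.0242  0.0485 -0.1115] rv [-0.4721  0.2092  0.2523] n 8
```

drive_tool(moves=[93,0.3,0.3,16,-0.1,0,0,93,0.3,0.3,16,-0.1,0,0,93,0.3,0.3,16,-0.1,0.1,0.1,93,0.3,0.2,16,-0.1,0,0.1,93,0.3,0.2,16,-0.1,0.1,0.1,80,0.3,0.2,16,0,0,0,70,0.3,0.2,14,0,0,0,60,0.2,0.2,14,0,0,0])

```text
t: 3.6
tool_pos: [0.4634, 0.1659, 0.2744]
orientation: [-2.412, -1.535, -0.533]
force: [-0.0, -0.2, 0.5]
opening: 0.0734
gripper_force: 0.0
```

drive_tool(moves=[50,0,0,0,0,0,0,40,0,0,0,0,0,0,40,0,0,0,0,0,0], grip_force=12)

```text
t: 3.9
tool_pos: [0.4632, 0.1667, 0.276]
orientation: [-2.41, -1.538, -0.535]
force: [0.6, 0.5, 0.9]
opening: 0.0499
gripper_force: 0.0
```

```bash
python3 - <<'E'
from h import *
s,p,R=pose(); print(s['t'],p,s['force'],s['opening'])
Rn=Rt([.907,-.42,0],[.178,.383,-.906]); T=np.array([.4924,.2305,.124])
print('err grasp in tool',R.T@(T-(p+R[:,2]*.167))*1000)
c=robot.read_camera('wrist'); save(c,'w3.png',crop=(130,420,120,440),s=2)
E
```

```text
3.9 [0.4632 0.1667 0.276 ] [0.6131 0.5483 0.9192] 0.049948406113377794
err grasp in tool [-0.7812 -0.4381  0.3881]
```

View pics/w3.png

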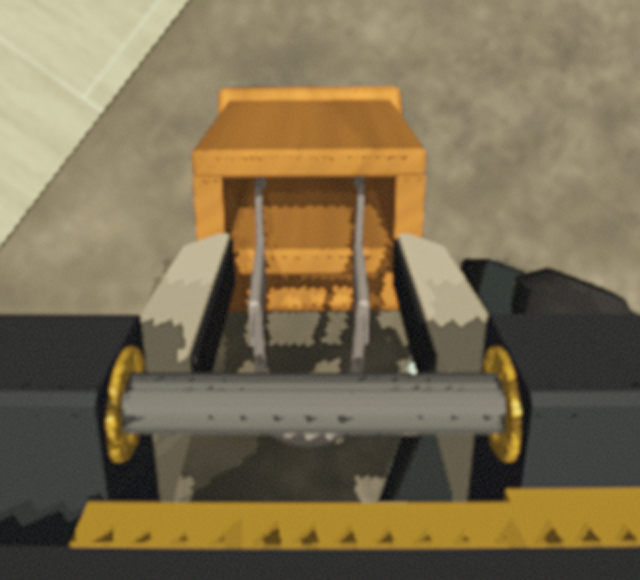

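The fingers straddle the tongs evenly, with the arms at (258,290) and (360,290) between the pads. I close on them next.

drive_tool(moves=[36,0,0,0,0,0,0,34,0,0,0,0,0,0,32,0,0,0,0,0,0,31,0,0,0,0,0,0,30,0,0,0,0,0,0,30,0,0,0,0,0,0], grip_force=12)

```text
t: 4.55
tool_pos: [0.4629, 0.1676, 0.2756]
orientation: [-2.408, -1.539, -0.535]
force: [0.3, -2.1, 3.1]
opening: 0.0305
gripper_force: 7.7
```

drive_tool(moves=[30,0,0,-5,0,0,0,30,0,0,-10,0,0,0,30,0,0,-15,0,0,0,30,0,0,-20,0,0,0,30,0,0,-25,0,0,0,30,0,0,-25,0,0,0,30,0,0,-25,0,0,0,30,0,0,-15,0,0,0])

```text
t: 5.35
tool_pos: [0.4375, 0.1131, 0.4045]
orientation: [-2.409, -1.54, -0.536]
force: [-0.1, -0.2, 0.3]
opening: 0.0302
gripper_force: 5.0
```

```bash
python3 - <<'E'
from h import *
s,p,R=pose(); print(s['t'],p,s['force'],s['opening'],s['gripper_force'])
c=robot.read_camera('scene'); save(c,'s4.png',crop=(60,340,150,430),s=2)
th=np.deg2rad(67.5); y=np.array([-np.cos(th),-np.sin(th),0])
A=np.array([.5711,-.338,0]); plan(A+[0,0,.165+.115+.167],Rt(y,[0,0,-1]),g=30)
E
```

```text
5.35 [0.4375 0.1131 0.4045] [-0.0954 -0.2426  0.2988] 0.030179699573635244 5.023292005062103
30,-25.2,25.9,-15.4,-1.58,-1.68,7.18
30,-22.2,29.3,-14.0,-1.58,-1.68,7.18
30,-18.7,32.2,-12.5,-1.58,-1.68,7.18
30,-14.9,34.6,-11.1,-1.58,-1.68,7.18
30,-10.7,36.5,-9.8,-1.58,-1.68,7.18
30,-6.3,37.9,-8.5,-1.58,-1.68,7.18
30,-1.8,38.6,-7.3,-1.58,-1.68,7.18
30,2.9,38.7,-6.2,-1.58,-1.68,7.18
30,7.5,38.2,-5.3,-1.58,-1.68,7.18
30,12.1,37.1,-4.6,-1.58,-1.68,7.18
30,16.5,35.4,-4.0,-1.58,-1.68,7.18
30,20.7,33.2,-3.6,-1.58,-1.68,7.18
t 5.4 d [ 0.1333 -0.4508  0.0405] rv [-18.9996 -20.1518  86.1602] n 12
```

View pics/s4.png

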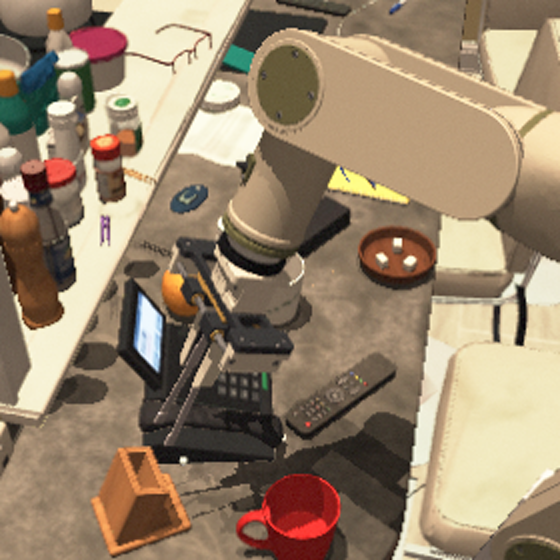

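The tongs hang straight from the gripper, with the tips near (165,435), clear of the stand. The dish with three lumps is undisturbed at (397,250).

drive_tool(moves=[30,-25,26,-15,-1.6,-1.7,7.2,30,-22,29,-14,-1.6,-1.7,7.2,30,-19,32,-12,-1.6,-1.7,7.2,30,-15,35,-11,-1.6,-1.7,7.2,30,-11,36,-10,-1.6,-1.7,7.2,30,-6,38,-9,-1.6,-1.7,7.2,30,-2,39,-7,-1.6,-1.7,7.2,30,3,39,-6,-1.6,-1.7,7.2])

```text
t: 6.2
tool_pos: [0.5266, -0.1883, 0.4278]
orientation: [-3.05, -0.155, -0.194]
force: [0.4, 0.1, -0.9]
opening: 0.03
gripper_force: 5.1
```

drive_tool(moves=[30,8,38,-5,-1.6,-1.7,7.2,30,12,37,-5,-1.6,-1.7,7.2,30,16,35,-4,-1.6,-1.7,7.2,30,20,33,-4,-1.6,-1.7,7.2,30,0,0,0,0,0,0,30,0,0,0,0,0,0])

```text
t: 6.8
tool_pos: [0.5698, -0.3364, 0.4407]
orientation: [3.077, -0.619, -0.015]
force: [0.6, 1.0, 0.1]
opening: 0.0303
gripper_force: 5.0
```

```bash
python3 - <<'E'
from h import *
import pickle
s,p,R=pose(); print(s['t'],p,s['force'],s['opening'],s['gripper_force'],s['q'])
th=np.deg2rad(67.5); y=np.array([-np.cos(th),-np.sin(th),0])
A=np.array([.5711,-.338,0]); plan(A+[0,0,.165+.115+.167],Rt(y,[0,0,-1]),g=30)
c=robot.read_camera('wrist');pickle.dump(c,open('w5.pkl','wb')); save(c,'w5.png',crop=(80,380,140,420),s=2)
X=cloud(c); Y=(X-p)@R   # tool frame
k=(Y[...,2]>.19)&(Y[...,2]<.30)&(abs(Y[...,1])<.03)&(abs(Y[...,0])<.03)
q=Y[k]*1000
for a in range(190,300,10):
    m=q[(q[:,2]>=a)&(q[:,2]<a+10)]
    if len(m)>4:
        L=m[m[:,1]<0];G=m[m[:,1]>0]; print(a,len(L),len(G),[ (np.percentile(v[:,0],[10,50,95]),np.percentile(v[:,1],[5,50,95])) for v in (L,G) if len(v)>2])
E
```

```text
6.8 [ 0.5698 -0.3364  0.4407] [0.5567 1.0481 0.0854] 0.030301130573081893 4.999479576945305 [-0.6088  0.2907  1.2406 -0.0069  1.6176  1.3587]
30,1.8,1.0,-6.3,0.3,0.49,-0.25
t 6.8 d [ 0.0013 -0.0016  0.0063] rv [ 0.2952  0.4911 -0.2486] n 1
190 28 27 [(array([5.3646, 5.772 , 6.2045]), array([-15.1525, -13.9781, -12.7498])), (array([5.244 , 5.8357, 6.2553]), array([13.4678, 14.5749, 15.7061]))]
200 27 26 [(array([5.6359, 6.2328, 6.8452]), array([-15.8359, -14.6824, -13.5382])), (array([5.656 , 6.1489, 6.8168]), array([14.0871, 15.3254, 16.5854]))]
210 20 21 [(array([5.7732, 7.0462, 7.4676]), array([-16.5341, -15.6476, -14.2901])), (array([6.4721, 6.7647, 7.4325]), array([14.8239, 15.9044, 16.8743]))]
220 17 16 [(array([5.9394, 7.5498, 7.8162]), array([-17.4575, -16.3927, -15.1694])), (array([7.0847, 7.4176, 8.0904]), array([15.4759, 16.3634, 17.4294]))]
230 19 14 [(array([2.2885, 7.8147, 8.4857]), array([-18.0661, -16.8341, -15.7655])), (array([7.8609, 8.0957, 8.4873]), array([16.1921, 17.0787, 18.0071]))]
240 13 14 [(array([8.104 , 8.4501, 8.8817]), array([-18.9473, -17.973 , -17.0148])), (array([8.2609, 8.5791, 8.9508]), array([16.8799, 17.9816, 18.7502]))]
250 13 11 [(array([8.76  , 9.1426, 9.6158]), array([-19.603 , -18.4946, -17.708 ])), (array([8.7937, 9.0543, 9.324 ]), array([17.4773, 18.6284, 19.4995]))]
260 51 44 [(array([ 0.8531,  6.7113, 11.3168]), array([-19.6661, -17.6011, -16.0988])), (array([ 1.2292,  9.0002, 11.4262]), array([16.6284, 17.5854, 19.6812]))]
270 23 17 [(array([ 8.3953, 11.419 , 12.3869]), array([-20.1346, -18.0065, -16.3328])), (array([ 1.6221, 11.6248, 12.1512]), array([16.5735, 18.0371, 19.8638]))]
280 2 7 [(array([ 2.8524,  4.8084, 12.0712]), array([16.6913, 16.7507, 19.7014]))]
```

View pics/w5.png

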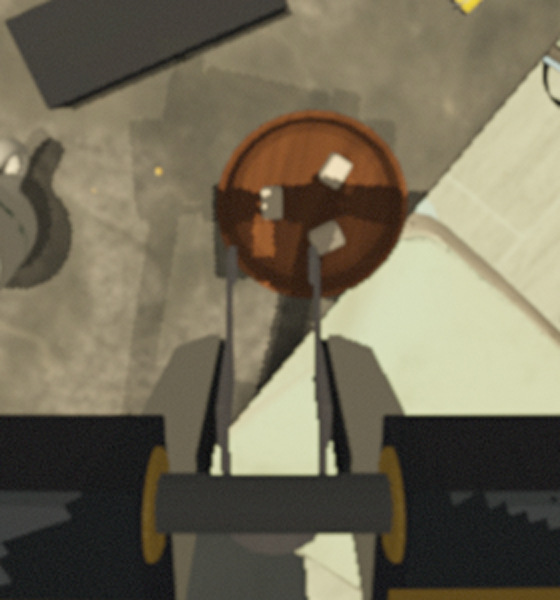

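The view shows the tongs' arms running down to tips at about (232,260) and (315,270). The lumps are at (335,170), (272,202) and (327,238). The tongs sit about 3° tilted in the grip, so I compensate for that.

```bash
cat >> h.py <<'E'
TIP=np.array([.0055,-.0001,.282]); AX=np.array([.052,0,1]);AX/=np.linalg.norm(AX)
def Rtongs(yaxis,down=(0,0,-1)):
    """tool R such that tongs' downward axis = down, y = yaxis"""
    B=Rt([0,1,0],AX); return Rt(yaxis,down)@B.T
def plan_tip(tip,R1,**k): plan(np.asarray(tip)-R1@TIP,R1,**k)
E
python3 - <<'E'
from h import *
import pickle
c=pickle.load(open('w5.pkl','rb'));X=cloud(c)
near=(np.hypot(X[...,0]-.5585,X[...,1]+.3627)<.048)&(X[...,2]>.014)&(X[...,2]<.04)
n,l,st,ce=cv2.connectedComponentsWithStats(near.astype(np.uint8))
for i in range(1,n):
    if st[i,4]>30:
        q=X[l==i]; t=q[q[:,2]>np.median(q[:,2])-.003]
        print('lump',st[i,4],ce[i],np.median(q[:,2]),t.mean(0),cv2.minAreaRect(t[:,:2].astype(np.float32)*1000))
s,p,R=pose(); print('tip now',p+R@TIP)
th=np.deg2rad(67.5); R1=Rtongs([-np.cos(th),-np.sin(th),0])
plan_tip([.5705,-.338,.045],R1,g=30,n=8)
E
```

```text
lump 173 [307.2717 164.6994] 0.02467283399790604 [ 0.5751 -0.387   0.0247] ((574.8843994140625, -386.7868347167969), (14.842443466186523, 19.750259399414062), 37.071781158447266)
lump 153 [275.5163 180.8562] 0.023793896667927802 [ 0.5714 -0.3383  0.0238] ((570.5309448242188, -337.9250793457031), (12.500404357910156, 21.31007957458496), 67.3887939453125)
lump 178 [303.236  198.7079] 0.022539408695979417 [ 0.5323 -0.3645  0.0226] ((531.806884765625, -364.115478515625), (16.18091583251953, 21.53842544555664), 6.489780426025391)
tip now [ 0.5723 -0.3381  0.1593]
30,1.5,0.2,14.3,0.04,-0.32,-0.02
30,1.5,0.2,14.3,0.04,-0.32,-0.02
30,1.6,0.2,14.3,0.04,-0.32,-0.02
30,1.7,0.2,14.3,0.04,-0.32,-0.02
30,1.8,0.2,14.3,0.04,-0.32,-0.02
30,1.9,0.2,14.2,0.04,-0.32,-0.02
30,1.9,0.2,14.2,0.04,-0.32,-0.02
30,2.0,0.2,14.2,0.04,-0.32,-0.02
t 6.85 d [ 0.0092 -0.0061 -0.1144] rv [ 0.2885 -2.5405 -0.1901] n 8
```

drive_tool(moves=[30,1.5,0.2,14,0,-0.3,0,30,1.5,0.2,14,0,-0.3,0,30,1.6,0.2,14,0,-0.3,0,30,1.7,0.2,14,0.1,-0.3,0,30,1.8,0.2,14,0.1,-0.3,0,30,1.9,0.2,14,0.1,-0.3,0,30,1.9,0.2,15,0,-0.3,-0.1,30,2,0.2,15,0,-0.4,-0.1])

```text
t: 7.65
tool_pos: [0.5792, -0.3421, 0.3266]
orientation: [-3.071, 0.612, 0.078]
force: [0.6, -0.7, -0.4]
opening: 0.0306
gripper_force: 5.0
```

drive_tool(moves=[30,0,0,0,0,0,0,30,0,0,0,0,0,0])

```text
t: 7.85
tool_pos: [0.5792, -0.3419, 0.3273]
orientation: [-3.071, 0.612, 0.078]
force: [0.0, -0.3, -0.5]
opening: 0.0301
gripper_force: 5.0
```

```bash
cat > tips.py <<'E'
from h import *
import pickle
def tips(c,p,R,zr=(.262,.290)):
    X=cloud(c); Y=(X-p)@R
    k=(Y[...,2]>zr[0])&(Y[...,2]<zr[1])&(abs(Y[...,1])<.03)&(abs(Y[...,0])<.025)&(X[...,2]>.03)
    q=Y[k]*1000
    for nm,v in(('L',q[q[:,1]<0]),('R',q[q[:,1]>0])):
        if len(v)>5: print('tip',nm,len(v),'x',np.percentile(v[:,0],[2,50,98]),'y',np.percentile(v[:,1],[2,50,98]),'z',np.percentile(v[:,2],[2,98]))
def lumps(c,cen=(.5585,-.3627)):
    X=cloud(c)
    near=(np.hypot(X[...,0]-cen[0],X[...,1]-cen[1])<.048)&(X[...,2]>.014)&(X[...,2]<.034)
    n,l,st,ce=cv2.connectedComponentsWithStats(near.astype(np.uint8))
    for i in range(1,n):
        if st[i,4]>30:
            q=X[l==i]; t=q[q[:,2]>np.median(q[:,2])-.003]
            print('lump',st[i,4],ce[i],np.median(q[:,2]),t.mean(0),cv2.minAreaRect(t[:,:2].astype(np.float32)*1000))
E
python3 - <<'E'
from tips import *
s,p,R=pose(); print(s['t'],p,s['force'],s['opening'],s['gripper_force'],'tip',p+R@TIP,'tongs down',R@AX)
c=robot.read_camera('wrist'); save(c,'w6.png',crop=(100,300,180,380),s=3)
tips(c,p,R);lumps(c)
th=np.deg2rad(67.5); R1=Rtongs([-np.cos(th),-np.sin(th),0])
plan_tip([.5707,-.338,.009],R1,g=30,n=8)
E
```

```text
7.85 [ 0.5792 -0.3419  0.3273] [ 0.034  -0.2778 -0.4653] 0.030108446506190507 4.999268129467964 tip [ 0.571  -0.3386  0.0454] tongs down [ 0.0008 -0.0009 -1.    ]
tip L 74 x [-0.1047  9.5746 12.1394] y [-20.2345 -17.5964 -16.0299] z [263.498  280.5627]
tip R 62 x [-0.257   9.8107 12.1055] y [16.5544 17.543  20.1133] z [263.8706 281.1376]
lump 337 [319.4837 179.6231] 0.024454577389775946 [ 0.5753 -0.3869  0.0246] ((574.738037109375, -386.99072265625), (15.300357818603516, 19.80670166015625), 34.2667121887207)
lump 280 [275.7357 200.9571] 0.023733631652073955 [ 0.5716 -0.3385  0.0237] ((571.2171630859375, -338.09002685546875), (13.165077209472656, 20.12420654296875), 67.74604797363281)
lump 341 [312.7595 224.3812] 0.022493393911595112 [ 0.5324 -0.3642  0.0226] ((531.7506103515625, -364.1586608886719), (16.15104103088379, 21.55036735534668), 4.9992265701293945)
30,0.2,-0.0,4.7,0.01,-0.02,-0.01
30,0.2,-0.0,4.7,0.01,-0.02,-0.01
30,0.2,-0.0,4.7,0.01,-0.02,-0.01
30,0.2,-0.0,4.7,0.01,-0.02,-0.01
30,0.2,-0.0,4.7,0.01,-0.02,-0.01
30,0.2,-0.0,4.7,0.01,-0.02,-0.01
30,0.2,-0.0,4.7,0.01,-0.02,-0.01
30,0.2,-0.0,4.7,0.01,-0.02,-0.01
t 7.9 d [-0.0002  0.0005 -0.0375] rv [ 0.0484 -0.1527 -0.0454] n 8
```

View pics/w6.png

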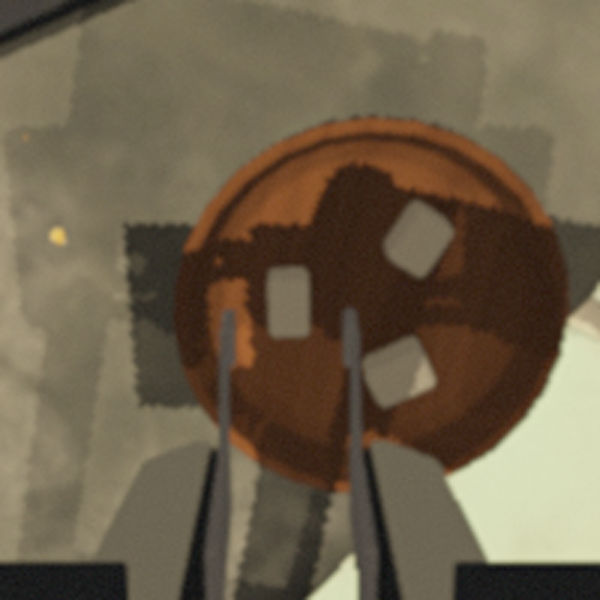

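The tips at (228,320) and (350,320) straddle lump A at (288,302) symmetrically, with good clearance to the other two lumps.

drive_tool(moves=[30,0.2,0,5,0,0,0,30,0.2,0,6,0,0,0,30,0.2,0,6,0,-0.1,0,30,0.2,0,6,0,0,0,30,0.2,0,5,0,0,0,30,0.2,0,4,0,0,0,30,0,0,2,0,0,0,30,0,0,0,0,0,0])

```text
t: 8.7
tool_pos: [0.5786, -0.3417, 0.2935]
orientation: [-3.071, 0.612, 0.08]
force: [-0.1, -0.2, -1.1]
opening: 0.0303
gripper_force: 5.0
```

drive_tool(moves=[29,0,0,0,0,0,0,28,0,0,0,0,0,0,27,0,0,0,0,0,0,26.5,0,0,0,0,0,0,26,0,0,0,0,0,0,25.5,0,0,0,0,0,0,25.5,0,0,0,0,0,0], grip_force=17)

```text
t: 9.4
tool_pos: [0.5787, -0.3418, 0.2939]
orientation: [-3.071, 0.612, 0.079]
force: [0.5, -0.2, -1.4]
opening: 0.0265
gripper_force: 17.0
```

drive_tool(moves=[24,0,0,0,0,0,0,24,0,0,-2,0,0,0,24,0,0,-5,0,0,0,24,0,0,-8,0,0,0,24,0,0,-10,0,0,0,24,0,0,-10,0,0,0,24,0,0,-5,0,0,0,24,0,0,0,0,0,0], grip_force=18)

```text
t: 10.2
tool_pos: [0.581, -0.3428, 0.3357]
orientation: [-3.072, 0.612, 0.076]
force: [0.3, -0.2, -1.1]
opening: 0.0266
gripper_force: 18.0
```

```bash
python3 - <<'E'
from tips import *
s,p,R=pose(); print(s['t'],p,s['force'],s['opening'],s['gripper_force'],'tip',p+R@TIP,'tongs down',R@AX)
c=robot.read_camera('wrist'); save(c,'w7.png',crop=(100,300,180,380),s=3);pickle.dump(c,open('w7.pkl','wb'))
tips(c,p,R);lumps(c)
E
```

```text
10.2 [ 0.581  -0.3428  0.3357] [ 0.319  -0.2494 -1.051 ] 0.02657437624409202 17.999643397888576 tip [ 0.5732 -0.3399  0.0538] tongs down [ 0.0022 -0.0023 -1.    ]
tip L 72 x [-0.3141  9.653  12.1617] y [-10.8834  -8.3687  -7.212 ] z [263.4598 280.0837]
tip R 70 x [-0.3687  9.6674 12.094 ] y [ 6.9447  8.0637 10.4705] z [263.6289 280.402 ]
lump 321 [317.891  180.0935] 0.024494463827736984 [ 0.5753 -0.3869  0.0245] ((574.7431030273438, -386.8908386230469), (14.8104248046875, 19.989627838134766), 37.05076217651367)
lump 283 [275.5654 200.9117] 0.023580057918784956 [ 0.5712 -0.3386  0.0235] ((570.8505859375, -338.2086486816406), (13.640620231628418, 20.431079864501953), 67.77873992919922)
lump 321 [311.5607 223.6604] 0.022522668135227113 [ 0.5324 -0.3642  0.0226] ((531.4083251953125, -364.4248046875), (16.62566566467285, 21.480026245117188), 4.065319061279297)
```

View pics/w7.png

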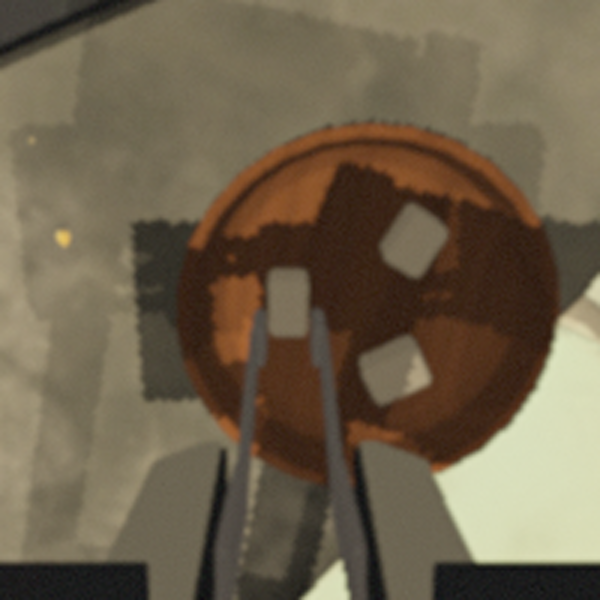

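The lump stayed in the dish at (288,302). The tips are closed to only about 14 mm, because the spring took all 18 N. I go back down and use a higher force.

drive_tool(moves=[28,0,0,0,0,0,0,30,0,0,0,0,0,0,30,0,0,0,0,0,0], grip_force=18)

```text
t: 10.55
tool_pos: [0.5805, -0.3425, 0.3331]
orientation: [-3.07, 0.612, 0.081]
force: [0.4, 0.4, -0.8]
opening: 0.0299
gripper_force: 5.0
```

```bash
python3 - <<'E'
from tips import *
s,p,R=pose(); print(s['t'],p,s['force'],s['opening'],s['gripper_force'],'tip',p+R@TIP,'tongs down',R@AX)
c=robot.read_camera('wrist');tips(c,p,R)
th=np.deg2rad(67.7); R1=Rtongs([-np.cos(th),-np.sin(th),0])
plan_tip([.5711,-.3383,.0095],R1,g=30,n=7)
E
```

```text
10.55 [ 0.5805 -0.3425  0.3331] [ 0.3693  0.374  -0.7899] 0.029914301883668844 5.049636885523796 tip [ 0.5718 -0.3389  0.0513] tongs down [-0.0008 -0.0002 -1.    ]
tip L 74 x [-0.0978  9.7612 12.2722] y [-20.2136 -17.5947 -15.9918] z [262.7364 280.112 ]
tip R 72 x [ 0.0395  9.5689 12.1622] y [16.2751 17.4917 20.0546] z [262.8334 281.284 ]
30,0.2,-0.0,6.0,0.0,0.0,-0.03
30,0.2,-0.0,6.0,0.0,0.0,-0.03
30,0.2,-0.0,6.0,0.0,0.0,-0.03
30,0.2,-0.0,6.0,0.0,0.0,-0.03
30,0.2,-0.0,6.0,0.0,0.0,-0.03
30,0.2,-0.0,6.0,0.0,0.0,-0.03
30,0.2,-0.0,6.0,0.0,0.0,-0.03
t 10.6 d [-0.001   0.0006 -0.0418] rv [ 0.0209  0.0323 -0.243 ] n 7
```

drive_tool(moves=[30,0.2,0,6,0,0,0,30,0.2,0,6,0,0,0,30,0.2,0,6,0,0,-0.1,30,0.2,0,6,0,0,-0.1,30,0.2,0,6,0,0,0,30,0.2,0,6,0,0,0,30,0.2,0,5,0,0,0,30,0,0,0,0,0,0])

```text
t: 11.4
tool_pos: [0.5797, -0.3421, 0.2915]
orientation: [-3.071, 0.606, 0.082]
force: [-0.3, -0.3, -1.3]
opening: 0.0303
gripper_force: 5.0
```

drive_tool(moves=[29,0,0,0,0,0,0,28,0,0,0,0,0,0,27,0,0,0,0,0,0,26.5,0,0,0,0,0,0,26,0,0,0,0,0,0,25.5,0,0,0,0,0,0,25,0,0,0,0,0,0,24,0,0,0,0,0,0], grip_force=20)

```text
t: 12.2
tool_pos: [0.5799, -0.3423, 0.2929]
orientation: [-3.072, 0.607, 0.079]
force: [-0.9, -0.6, 0.1]
opening: 0.0257
gripper_force: 20.0
```

drive_tool(moves=[24,0,0,0,0,0,0,24,0,0,0,0,0,0,24,0,0,0,0,0,0], grip_force=23)

```text
t: 12.5
tool_pos: [0.5799, -0.3423, 0.2928]
orientation: [-3.072, 0.607, 0.079]
force: [-0.2, -0.4, 0.5]
opening: 0.0258
gripper_force: 23.0
```

```bash
python3 - <<'E'
from tips import *
s,p,R=pose(); print(s['t'],p,s['force'],s['opening'],s['gripper_force'],'tip',p+R@TIP)
c=robot.read_camera('wrist');X=cloud(c);Y=(X-p)@R*1000
k=(Y[...,2]>258)&(Y[...,2]<278)&(abs(Y[...,1])<24)&(abs(Y[...,0])<25)&(X[...,2]>.014)
h=cv2.cvtColor(c['color'],cv2.COLOR_RGB2HSV)
q=Y[k]
for a in range(-14,16,4):
    m=q[(q[:,0]>=a)&(q[:,0]<a+4)]
    if len(m): print(a,len(m),np.round(np.sort(m[:,1])[::max(1,len(m)//10)],1), np.median(m[:,2]))
E
```

```text
12.5 [ 0.5799 -0.3423  0.2928] [-0.2446 -0.4113  0.5445] 0.025787380223157075 22.99959635975938 tip [ 0.5715 -0.3389  0.0109]
-6 60 [-6.5 -5.5 -3.7 -2.8 -1.9 -0.1  0.8  2.6  3.5  5.3] 269.7531308485625
-2 76 [-9.  -7.4 -5.5 -3.7 -1.9 -0.1  0.8  2.6  4.4  6.2  7.9] 269.3431244788035
2 93 [-8.9 -7.5 -6.4 -4.6 -1.9 -0.1  1.7  3.5  5.2  7.1  8.7] 269.13636520067763
6 109 [-11.4  -9.5  -7.5  -4.6  -2.8  -1.    0.8   3.5   5.3   7.8   9.4] 268.5244931047007
10 135 [-11.5  -9.2  -7.3  -5.4  -3.6  -1.    1.7   4.3   6.1   8.7  10.4] 269.2746459445839
14 28 [-5.6 -4.6 -3.7 -2.8 -1.9 -1.  -0.1  0.8  0.8  1.7  2.6  2.6  3.5  4.4] 273.21797531825916
```

drive_tool(moves=[24,0,0,-2,0,0,0,24,0,0,-4,0,0,0,24,0,0,-6,0,0,0,24,0,0,-8,0,0,0,24,0,0,-8,0,0,0,24,0,0,-6,0,0,0,24,0,0,0,0,0,0], grip_force=24)

```text
t: 13.25
tool_pos: [0.582, -0.3432, 0.3287]
orientation: [-3.073, 0.607, 0.076]
force: [0.5, 0.4, -0.2]
opening: 0.0259
gripper_force: 24.0
```

```bash
python3 - <<'E'
from tips import *
s,p,R=pose(); print(s['t'],p,s['force'],s['opening'],s['gripper_force'],'tip',p+R@TIP)
c=robot.read_camera('wrist');save(c,'w8.png',crop=(100,300,180,380),s=3); tips(c,p,R);lumps(c)
X=cloud(c);Y=(X-p)@R*1000
k=(Y[...,2]>255)&(Y[...,2]<290)&(abs(Y[...,1])<5)&(Y[...,0]>-14)&(Y[...,0]<25)&(X[...,2]>.028)
print('between tips',k.sum(), Y[k].min(0) if k.any() else '',Y[k].max(0) if k.any() else '',np.median(Y[k],0))
E
```

```text
13.25 [ 0.582  -0.3432  0.3287] [ 0.51    0.4021 -0.2169] 0.025882930587052468 23.99958036118278 tip [ 0.5742 -0.3403  0.0468]
tip L 277 x [-5.6106  7.7495 14.6353] y [-10.7223  -4.5671  -0.1075] z [264.5714 280.9288]
tip R 250 x [-5.2175  7.7178 14.5147] y [ 0.7776  4.4057 10.4471] z [264.5756 281.2614]
lump 336 [318.8333 183.0149] 0.024499579784627485 [ 0.5753 -0.3868  0.0245] ((574.5963745117188, -386.83612060546875), (15.027338981628418, 19.916976928710938), 35.98681640625)
lump 334 [312.1886 227.2006] 0.02263035093128849 [ 0.5325 -0.3642  0.0226] ((531.986572265625, -364.26885986328125), (15.689467430114746, 21.599634170532227), 4.461459636688232)
between tips 284 [ -5.9613  -4.732  266.9522] [ 14.9558   4.5022 282.2294] [  6.8124  -0.1134 269.3589]
```

drive_tool(moves=[24,0,0,-12,0,0,0,24,0,0,-22,0,0,0,24,0,0,-28,0,0,0,24,0,0,-28,0,0,0,24,0,0,-20,0,0,0,24,0,0,-5,0,0,0,24,0,0,0,0,0,0], grip_force=24)

```text
t: 14.0
tool_pos: [0.5872, -0.3452, 0.4427]
orientation: [-3.073, 0.607, 0.077]
force: [-0.9, 0.2, -1.4]
opening: 0.0257
gripper_force: 24.0
```

```bash
python3 - <<'E'
from tips import *
s,p,R=pose(); print(s['t'],p,s['force'],s['opening'],s['gripper_force'],'tip',p+R@TIP)
th=np.deg2rad(67.7); R1=Rtongs([-np.cos(th),-np.sin(th),0])
plan_tip([.6355,-.141,.165],R1,g=24,vmax=33)
E
```

```text
14.0 [ 0.5872 -0.3452  0.4427] [-0.9146  0.2284 -1.4139] 0.025720719149998177 23.99958657835441 tip [ 0.5792 -0.3421  0.1607]
24,-3.4,-29.6,-0.5,0.01,-0.02,-0.01
24,-3.4,-29.6,-0.5,0.01,-0.02,-0.01
24,-3.4,-29.6,-0.5,0.01,-0.02,-0.01
24,-3.4,-29.6,-0.4,0.01,-0.02,-0.01
24,-3.4,-29.6,-0.4,0.01,-0.02,-0.01
24,-3.4,-29.6,-0.4,0.01,-0.02,-0.01
24,-3.4,-29.6,-0.4,0.01,-0.02,-0.01
t 14.0 d [0.0567 0.2006 0.0042] rv [ 0.0518 -0.1199 -0.0433] n 7
```

drive_tool(moves=[24,-2,-15,0,0,0,0,24,-3,-28,-0.5,0,0,0,24,-4,-35,-0.5,0,0,0,24,-4,-38,-0.5,0,-0.1,0,24,-4,-35,-0.5,0,0,0,24,-3,-28,-0.5,0,0,0,24,-2,-18,-0.5,0,0,0,24,-2,-10,-0.2,0,0,0])

```text
t: 14.8
tool_pos: [0.644, -0.1424, 0.4446]
orientation: [-3.072, 0.604, 0.086]
force: [-0.3, -0.3, -1.7]
opening: 0.0258
gripper_force: 24.0
```

drive_tool(moves=[24,0,0,0,0,0,0,24,0,0,0,0,0,0])

```text
t: 15.0
tool_pos: [0.6436, -0.1453, 0.4455]
orientation: [-3.072, 0.607, 0.083]
force: [0.1, -1.0, -0.6]
opening: 0.026
gripper_force: 24.0
```

```bash
cat >> tips.py <<'E'
from scipy.optimize import least_squares
def circ(P):
    f=lambda v:np.hypot(P[:,0]-v[0],P[:,1]-v[1])-v[2]
    return least_squares(f,[P[:,0].mean(),P[:,1].mean(),.045],loss='soft_l1',f_scale=.002).x
def between(c,p,R,zmin=.028):
    X=cloud(c);Y=(X-p)@R*1000
    k=(Y[...,2]>255)&(Y[...,2]<290)&(abs(Y[...,1])<5)&(Y[...,0]>-14)&(Y[...,0]<25)&(X[...,2]>zmin)
    print('between tips',k.sum(), (Y[k].min(0),Y[k].max(0),np.median(Y[k],0)) if k.any() else '')
E
python3 - <<'E'
from tips import *
s,p,R=pose(); print(s['t'],p,s['force'],s['opening'],s['gripper_force'],'tip',p+R@TIP)
c=robot.read_camera('wrist');save(c,'w9.png',crop=(60,360,140,420),s=2);tips(c,p,R);between(c,p,R)
for n in('wrist','top','scene'):
    cc=c if n=='wrist' else robot.read_camera(n)
    Y=cloud(cc);m=(np.hypot(Y[...,0]-.6355,Y[...,1]+.141)<.052)&(Y[...,2]>.088)&(Y[...,2]<.1)
    print('mug',n,m.sum(),circ(Y[m]) if m.sum()>20 else '')
th=np.deg2rad(67.7); R1=Rtongs([-np.cos(th),-np.sin(th),0])
plan_tip([.6355,-.141,.035],R1,g=24,n=7)
E
```

```text
15.0 [ 0.6436 -0.1453  0.4455] [ 0.0698 -0.9843 -0.5793] 0.026007079927231207 23.999493317437555 tip [ 0.6345 -0.1419  0.1636]
tip L 275 x [-5.4673  7.6841 14.5343] y [-10.7126  -4.571   -0.1163] z [264.6484 281.0822]
tip R 250 x [-5.3941  7.7574 14.6454] y [ 0.7677  4.3914 10.4448] z [264.3794 280.9042]
between tips 285 (array([ -6.0378,  -4.7636, 267.36  ]), array([ 15.0357,   4.4865, 282.4199]), array([  6.6551,  -0.123 , 269.1838]))
mug wrist 753 [ 0.6352 -0.141   0.0445]
mug top 79 [ 0.6358 -0.1408  0.0442]
mug scene 150 [ 0.635  -0.1388  0.0447]
24,1.0,-0.2,18.4,0.01,0.01,-0.02
24,1.0,-0.2,18.4,0.01,0.01,-0.02
24,1.0,-0.2,18.4,0.01,0.01,-0.02
24,1.0,-0.2,18.4,0.01,0.01,-0.02
24,1.0,-0.2,18.4,0.01,0.01,-0.02
24,0.9,-0.2,18.4,0.01,0.01,-0.02
24,0.9,-0.2,18.4,0.01,0.01,-0.02
t 15.15 d [ 0.0005  0.0014 -0.1289] rv [ 0.0428  0.0846 -0.1419] n 7
```

View pics/w9.png

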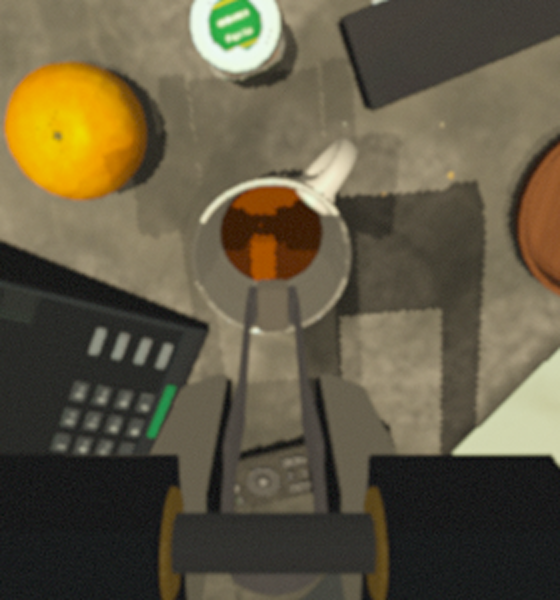

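The lump is held between the tips at (270,290), centred over the mug, whose rim runs round (273,255). I lower it now.

drive_tool(moves=[24,1,0,12,0,0,0,24,1,-0.2,20,0,0,0,24,1,-0.2,22,0,0,0,24,1,-0.2,22,0,0,0,24,1,-0.2,20,0,0,0,24,1,-0.2,16,0,0,0,24,1,-0.2,12,0,0,-0.1,24,0.5,-0.2,5,0,0,0])

```text
t: 15.95
tool_pos: [0.6444, -0.1438, 0.3149]
orientation: [-3.072, 0.604, 0.085]
force: [-0.6, -0.3, -1.1]
opening: 0.0259
gripper_force: 24.0
```

drive_tool(moves=[24,0.2,0,4,0,0,0,24,0.2,0,4,0,0,0,24,0.1,0,3,0,0,0,24,0.1,0,2,0,0,0,24,0,0,0,0,0,0,24,0,0,0,0,0,0])

```text
t: 16.55
tool_pos: [0.6448, -0.1436, 0.304]
orientation: [-3.072, 0.604, 0.082]
force: [-0.3, -0.8, -1.0]
opening: 0.0258
gripper_force: 24.0
```

```bash
python3 - <<'E'
from tips import *
s,p,R=pose(); print(s['t'],p,s['force'],s['opening'],s['gripper_force'],'tip',p+R@TIP)
c=robot.read_camera('wrist');tips(c,p,R);between(c,p,R,.01)
E
```

```text
16.55 [ 0.6448 -0.1436  0.304 ] [-0.3003 -0.833  -0.9738] 0.025822459747831376 23.999602228509502 tip [ 0.6361 -0.14    0.0221]
tip L 355 x [-24.4237   0.5479  13.9235] y [-29.6366  -6.4401  -0.0941] z [263.1652 274.8789]
tip R 304 x [-24.661    2.2864  14.0248] y [ 0.7933  6.2338 29.6028] z [263.8016 275.0484]
between tips 440 (array([-13.9895,  -4.8283, 266.5691]), array([ 24.7527,   4.5603, 277.947 ]), array([  8.0123,  -0.0942, 270.33  ]))
```

drive_tool(moves=[24,0.1,0,2,0,0,0,24,0.1,0,2,0,0,0,24,0.1,0,2,0,0,0,24,0,0,0,0,0,0,24,0,0,0,0,0,0])

```text
t: 17.1
tool_pos: [0.6447, -0.1436, 0.2975]
orientation: [-3.072, 0.604, 0.083]
force: [0.4, -0.5, -1.0]
opening: 0.0261
gripper_force: 24.0
```

drive_tool(moves=[24,0,0,1,0,0,0,24,0,0,1,0,0,0,24,0,0,0,0,0,0,24,0,0,0,0,0,0])

```text
t: 17.5
tool_pos: [0.6446, -0.1435, 0.2957]
orientation: [-3.072, 0.604, 0.082]
force: [-0.9, 0.6, -1.4]
opening: 0.0261
gripper_force: 24.0
```

drive_tool(moves=[24,0,0,0.7,0,0,0,24,0,0,0.7,0,0,0,24,0,0,0,0,0,0,24,0,0,0,0,0,0])

```text
t: 17.9
tool_pos: [0.6445, -0.1435, 0.2943]
orientation: [-3.072, 0.604, 0.082]
force: [-0.2, -0.7, 0.1]
opening: 0.0258
gripper_force: 24.0
```

drive_tool(moves=[24,0,0,0.7,0,0,0,24,0,0,0.7,0,0,0,24,0,0,0,0,0,0,24,0,0,0,0,0,0])

```text
t: 18.3
tool_pos: [0.6445, -0.1435, 0.293]
orientation: [-3.072, 0.604, 0.082]
force: [-0.2, 0.3, -0.4]
opening: 0.0261
gripper_force: 24.0
```

```bash
python3 - <<'E'
from tips import *
s,p,R=pose(); print(s['t'],p,s['force'],s['opening'],s['gripper_force'],'tip',p+R@TIP)
c=robot.read_camera('wrist');between(c,p,R,.01)
E
```

```text
18.3 [ 0.6445 -0.1435  0.293 ] [-0.2065  0.2621 -0.4048] 0.026093230177049245 23.999619067390086 tip [ 0.6357 -0.1399  0.0111]
between tips 460 (array([-13.9507,  -4.6516, 261.7221]), array([ 24.8677,   4.3661, 267.3245]), array([  6.2353,  -0.1133, 264.5439]))
```

drive_tool(moves=[26,0,0,0,0,0,0,26.5,0,0,0,0,0,0,27,0,0,0,0,0,0,27.5,0,0,0,0,0,0,28,0,0,0,0,0,0,28.5,0,0,0,0,0,0,29,0,0,0,0,0,0,29,0,0,0,0,0,0])

```text
t: 19.15
tool_pos: [0.6445, -0.1435, 0.2929]
orientation: [-3.072, 0.604, 0.082]
force: [-0.3, 0.3, -0.7]
opening: 0.0292
gripper_force: 7.1
```

drive_tool(moves=[29,0,0,-2,0,0,0,29,-0.1,0,-4,0,0,0,29,-0.2,0,-6,0,0,0,29,-0.4,0,-8,0,0,0,29,-0.5,0,-10,0,0,0,29,-0.8,0,-15,0,0,0,29,-1,0,-20,0,0,0,29,-1,0,-20,0,0,0])

```text
t: 19.95
tool_pos: [0.645, -0.1436, 0.38]
orientation: [-3.072, 0.604, 0.081]
force: [-0.1, 0.4, -0.1]
opening: 0.0293
gripper_force: 7.1
```

drive_tool(moves=[29,-1,0,-25,0,0,0,29,-1,0,-25,0,0,0,29,0,0,-15,0,0,0,29,0,0,0,0,0,0,29,0,0,0,0,0,0])

```text
t: 20.45
tool_pos: [0.6464, -0.1442, 0.4428]
orientation: [-3.072, 0.604, 0.082]
force: [0.7, -0.4, -1.0]
opening: 0.0295
gripper_force: 7.1
```

```bash
python3 - <<'E'
from tips import *
s,p,R=pose(); print(s['t'],p,s['force'],s['opening'],s['gripper_force'],'tip',p+R@TIP)
c=robot.read_camera('wrist');pickle.dump(c,open('w10.pkl','wb'));save(c,'w10.png',crop=(100,300,160,360),s=3);tips(c,p,R);between(c,p,R)
X=cloud(c);m=(np.hypot(X[...,0]-.6355,X[...,1]+.141)<.025)&(X[...,2]<.06)
print('inside mug z',np.percentile(X[m][:,2],[2,25,50,75,98]))
h=cv2.cvtColor(c['color'],cv2.COLOR_RGB2HSV); w=m&(h[...,1]<90)
print('white in mug',w.sum(),X[w].mean(0) if w.any() else '')
O=np.array([.4924,.2305,.124]);
E
```

```text
20.45 [ 0.6464 -0.1442  0.4428] [ 0.6794 -0.444  -1.0276] 0.029530301570314353 7.076560780405998 tip [ 0.6376 -0.1406  0.1609]
tip L 62 x [-0.2887  9.83   12.0215] y [-18.4454 -16.022  -15.0154] z [262.9558 281.1586]
tip R 68 x [-0.2531  9.3111 12.1742] y [15.5275 16.6301 19.1727] z [264.5101 281.743 ]
between tips 0 
inside mug z [0.0269 0.028  0.0284 0.029  0.0299]
white in mug 0
```

View pics/w10.png

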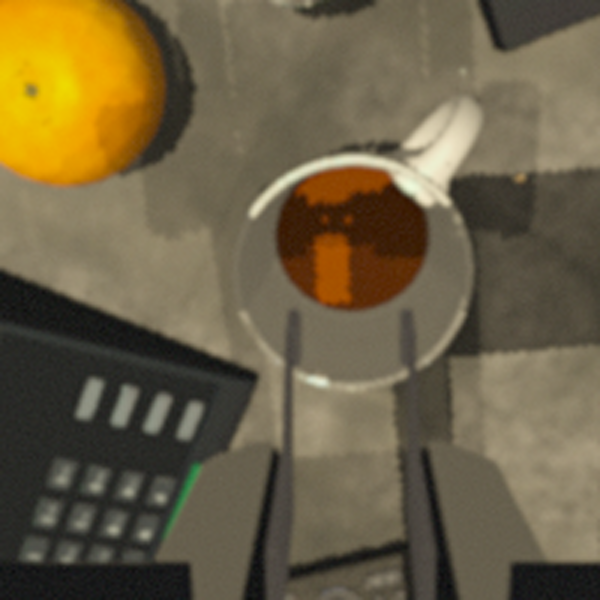

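The mug's floor at (350,240) shows only the tea, and nothing is left between the tips at (293,340) and (407,340). So the lump lies under the painted tea surface at z 0.028. That was picture 11, one more than the limit of 10, so I view no more. I return the tongs using numbers only.

```bash
python3 - <<'E'
from tips import *
D=pickle.load(open('d0.pkl','rb'))
for n in('top','scene'):
    X=cloud(D[n]).reshape(-1,3); m=(X[:,0]>.45)&(X[:,0]<.72)&(X[:,1]>-.05)&(X[:,1]<.2)&(X[:,2]<.3)
    for x in(.45,.5,.55,.6,.65): k=m&(X[:,0]>x)&(X[:,0]<x+.05); print(n,x,np.percentile(X[k,2],99.7))
Rh=Ro.from_rotvec([-2.409,-1.539,-.535]).as_matrix(); H=np.array([.4629,.1676,.2756])
plan(H+Rh@[.004,0,-.135],Rh,g=29,vmax=33)
E
```

```text
top 0.45 0.06513559735198246
top 0.5 0.08078884164746478
top 0.55 0.09833850959941284
top 0.6 0.16607028413637728
top 0.65 0.16814957192129296
scene 0.45 0.06567988429806926
scene 0.5 0.0804375237196032
scene 0.55 0.10142167693538175
scene 0.6 0.16585870648964032
scene 0.65 0.1662925102627597
29,-24.0,-13.8,4.8,1.39,1.88,-7.21
29,-22.2,-16.6,4.4,1.39,1.88,-7.21
29,-20.1,-19.2,4.2,1.39,1.88,-7.21
29,-17.6,-21.4,4.1,1.39,1.88,-7.21
29,-15.0,-23.4,4.1,1.39,1.88,-7.21
29,-12.0,-25.0,4.2,1.39,1.88,-7.21
29,-9.0,-26.2,4.5,1.39,1.88,-7.21
29,-5.8,-27.0,4.9,1.39,1.88,-7.21
29,-2.5,-27.4,5.4,1.39,1.88,-7.21
29,0.8,-27.4,6.1,1.39,1.88,-7.21
29,4.0,-26.9,6.8,1.39,1.88,-7.21
29,7.1,-26.1,7.6,1.39,1.88,-7.21
t 20.5 d [-0.2058  0.2633 -0.0421] rv [ 16.7154  22.5061 -86.5192] n 12
```

drive_tool(moves=[29,-18,5,-6,0,0,0,29,-30,8,-6,0,0,0,29,-34,9,-6,0,0,0,29,-32,8,-6,0,0,0,29,-20,5,-4,0,0,0,29,-9,2,-2,0,0,0,29,0,0,0,0,0,0])

```text
t: 21.2
tool_pos: [0.5011, -0.1249, 0.4802]
orientation: [-3.072, 0.604, 0.083]
force: [-0.0, 0.5, 0.0]
opening: 0.0294
gripper_force: 7.1
```

```bash
python3 - <<'E'
from tips import *
Rh=Ro.from_rotvec([-2.409,-1.539,-.535]).as_matrix(); H=np.array([.4629,.1676,.2756])
s,p,R=pose(); print(p,'tip',p+R@TIP)
P1=H+Rh@[.004,0,-.135]; print('tip end',P1+Rh@TIP)
plan(P1,Rh,g=29,vmax=33)
E
```

```text
[ 0.5011 -0.1249  0.4802] tip [ 0.4922 -0.1212  0.1983]
tip end [0.4926 0.2318 0.1464]
29,-12.0,-16.9,7.4,1.4,1.87,-7.21
29,-10.0,-18.1,7.4,1.4,1.87,-7.21
29,-7.9,-19.1,7.6,1.4,1.87,-7.21
29,-5.8,-19.7,7.8,1.4,1.87,-7.21
29,-3.5,-20.1,8.2,1.4,1.87,-7.21
29,-1.2,-20.2,8.6,1.4,1.87,-7.21
29,1.0,-20.0,9.1,1.4,1.87,-7.21
29,3.2,-19.5,9.6,1.4,1.87,-7.21
29,5.3,-18.7,10.2,1.4,1.87,-7.21
29,7.2,-17.7,10.9,1.4,1.87,-7.21
29,9.0,-16.4,11.6,1.4,1.87,-7.21
29,10.6,-14.9,12.3,1.4,1.87,-7.21
t 21.2 d [-0.0608  0.244  -0.0806] rv [ 16.765   22.4376 -86.5166] n 12
```

drive_tool(moves=[29,-12,-17,7,1.4,1.9,-7.2,29,-10,-18,7,1.4,1.9,-7.2,29,-8,-19,7,1.4,1.9,-7.2,29,-6,-20,8,1.4,1.9,-7.2,29,-3.5,-20,8,1.4,1.9,-7.2,29,-1,-20,8,1.4,1.9,-7.2,29,1,-20,9,1.4,1.9,-7.2,29,3,-20,9,1.4,1.9,-7.2])

```text
t: 22.0
tool_pos: [0.4613, 0.0385, 0.4281]
orientation: [-2.808, -0.904, -0.363]
force: [0.4, -0.8, -0.3]
opening: 0.0295
gripper_force: 7.1
```

drive_tool(moves=[29,5,-19,10,1.4,1.8,-7.2,29,7,-18,11,1.4,1.8,-7.2,29,9,-16,12,1.4,1.8,-7.2,29,11,-15,12,1.4,1.8,-7.2,29,0,0,0,0,0,0,29,0,0,0,0,0,0])

```text
t: 22.6
tool_pos: [0.4408, 0.1193, 0.4016]
orientation: [-2.414, -1.537, -0.531]
force: [0.6, -0.5, -0.2]
opening: 0.0295
gripper_force: 7.1
```

```bash
python3 - <<'E'
from tips import *
Rh=Ro.from_rotvec([-2.409,-1.539,-.535]).as_matrix(); H=np.array([.4629,.1676,.2756])
s,p,R=pose(); print(s['opening'],'tip',p+R@TIP)
P1=H+Rh@[.004,0,-.135]
c=robot.read_camera('wrist'); tips(c,p,R)
# tips and mouth in nominal stand frame
Rn=Rt([.907,-.42,0],[.178,.383,-.906]); O=np.array([.492,.2285,.127])
print('tip nominal frame',(p+R@TIP-O)@Rn*1000)
X=cloud(c).reshape(-1,3);h=cv2.cvtColor(c['color'],cv2.COLOR_RGB2HSV).reshape(-1,3)
Z=(X-O)@Rn*1000; w=(h[:,1]>110)&(h[:,0]<20)&(abs(Z[:,0])<50)&(abs(Z[:,1])<50)&(Z[:,2]>25)&(Z[:,2]<44)
print('mouth',w.sum(),cv2.minAreaRect(Z[w][:,:2].astype(np.float32)),np.percentile(Z[w],[1,99],axis=0))
print('tip in nominal, now');plan(P1,Rh,g=29)
E
```

```text
0.02952659273078549 tip [0.4929 0.2311 0.1479]
tip L 64 x [-1.0563  9.0024 11.3524] y [-18.065  -15.5098 -14.5334] z [262.6099 281.299 ]
tip R 68 x [-0.9447  8.762  11.4044] y [15.9666 17.0958 19.6831] z [262.2943 281.0744]
tip nominal frame [ 11.3364  -0.2497 -17.814 ]
mouth 1522 ((9.621004104614258, -0.6281776428222656), (78.10262298583984, 46.332977294921875), 89.65165710449219) [[-12.8434 -38.9243  38.6352]
 [ 32.4542  37.5261  42.8595]]
tip in nominal, now
29,-1.2,-0.6,2.2,0.12,0.19,-0.17
t 22.65 d [-0.0006  0.0001 -0.0025] rv [ 0.1226  0.1895 -0.174 ] n 1
```

drive_tool(moves=[29,-1,-0.5,10,0.1,0.2,-0.1,29,0,0,18,0,0,0,29,0,0,20,0,0,0,29,0,0,20,0,0,0,29,0,0,20,0,0,0,29,0,0,16,0,0,0,29,0,0,10,0,0,0,29,0,0,6,0,0,0])

```text
t: 23.45
tool_pos: [0.4611, 0.1647, 0.2922]
orientation: [-2.409, -1.538, -0.535]
force: [-0.3, -0.5, -1.7]
opening: 0.0293
gripper_force: 7.1
```

drive_tool(moves=[29,0,0,3,0,0,0,29,0,0,3,0,0,0,29,0,0,2,0,0,0,29,0,0,0,0,0,0,29,0,0,0,0,0,0])

```text
t: 23.95
tool_pos: [0.4627, 0.1677, 0.2866]
orientation: [-2.408, -1.54, -0.538]
force: [0.4, -0.4, -1.0]
opening: 0.0298
gripper_force: 7.1
```

```bash
python3 - <<'E'
from tips import *
Rh=Ro.from_rotvec([-2.409,-1.539,-.535]).as_matrix(); H=np.array([.4629,.1676,.2756])
s,p,R=pose(); print(s['opening'],s['force'],p,R.T@(H-p)*1000)
E
```

```text
0.029849830942858594 [ 0.3535 -0.422  -1.0316] [0.4627 0.1677 0.2866] [-4.6884  0.2093  9.9195]
```

drive_tool(moves=[29,-1,0,3,0,0,0,29,-1,0,3,0,0,0,29,-1,0,2,0,0,0,29,0,0,1,0,0,0,29,0,0,0,0,0,0,29,0,0,0,0,0,0])

```text
t: 24.55
tool_pos: [0.4631, 0.1688, 0.2767]
orientation: [-2.408, -1.54, -0.537]
force: [-0.1, -0.2, 0.0]
opening: 0.0296
gripper_force: 7.1
```

drive_tool(moves=[29,0,0,1,0,0,0,29,0,0,0.7,0,0,0,29,0,0,0,0,0,0,29,0,0,0,0,0,0])

```text
t: 24.95
tool_pos: [0.4638, 0.1695, 0.2764]
orientation: [-2.408, -1.54, -0.54]
force: [-3.7, -2.5, 6.1]
opening: 0.0294
gripper_force: 8.1
```

```bash
python3 - <<'E'
from tips import *
Rh=Ro.from_rotvec([-2.409,-1.539,-.535]).as_matrix(); H=np.array([.4629,.1676,.2756])
s,p,R=pose(); print(s['opening'],s['force'],p,R.T@(H-p)*1000)
E
```

```text
0.02942007274923838 [-3.6642 -2.4827  6.1143] [0.4638 0.1695 0.2764] [-2.2004 -0.0205 -0.1986]
```

drive_tool(moves=[30,0,0,-0.5,0,0,0,31,0,0,0,0,0,0,32,0,0,0,0,0,0,34,0,0,0,0,0,0,40,0,0,0,0,0,0,50,0,0,0,0,0,0,60,0,0,0,0,0,0,70,0,0,0,0,0,0])

```text
t: 25.75
tool_pos: [0.4631, 0.1693, 0.2754]
orientation: [-2.408, -1.54, -0.537]
force: [0.4, -0.0, -0.2]
opening: 0.0594
gripper_force: 0.0
```

drive_tool(moves=[75,0,0,0,0,0,0,75,0,0,-8,0,0,0,75,0,0,-15,0,0,0,75,0,0,-20,0,0,0,75,0,0,-25,0,0,0,75,0,0,-30,0,0,0,75,0,0,-30,0,0,0,75,0,0,-20,0,0,0])

```text
t: 26.55
tool_pos: [0.4365, 0.1116, 0.4126]
orientation: [-2.409, -1.541, -0.541]
force: [-0.0, -0.9, 0.2]
opening: 0.0747
gripper_force: 0.0
```

```bash
python3 - <<'E'
from tips import *
s,p,R=pose(); print(s['t'],s['opening'],s['force'],p)
Rn=Rt([.907,-.42,0],[.178,.383,-.906]); O=np.array([.492,.2285,.127])
c=robot.read_camera('wrist')
X=cloud(c).reshape(-1,3);h=cv2.cvtColor(c['color'],cv2.COLOR_RGB2HSV).reshape(-1,3)
k=(np.linalg.norm(X-O,axis=1)<.085)&(X[:,2]>.106)&(h[:,1]<100);Y=(X[k]-O)@Rn*1000
print(k.sum(),'z',Y[:,2].min())
for a in range(-55,20,8):
    q=Y[(Y[:,2]>=a)&(Y[:,2]<a+8)]
    if len(q)>3: print(a,len(q),'x',np.percentile(q[:,0],[5,50,95]),'y',np.percentile(q[:,1],[2,98]))
t=robot.read_camera('top');lumps(t)
for n in('top','scene'):
    Y=cloud(robot.read_camera(n));m=(np.hypot(Y[...,0]-.6355,Y[...,1]+.141)<.052)&(Y[...,2]>.088)&(Y[...,2]<.1)
    print('mug',n,m.sum(),circ(Y[m]))
E
```

```text
26.55 0.0746512841342685 [-0.0062 -0.8894  0.2193] [0.4365 0.1116 0.4126]
476 z -47.70957851201172
-55 5 x [-6.551  -2.1348 -1.2702] y [0.2385 3.5577]
-47 289 x [-11.9176  -5.9687  -0.7717] y [-8.1448 12.3822]
-39 39 x [-10.5633  -1.1702   0.3956] y [-9.3273 14.2846]
-31 21 x [-5.9327  0.3279  1.174 ] y [-10.569   14.6439]
-23 29 x [-6.5879  1.08    2.2391] y [-11.8463  16.0873]
-15 44 x [-7.5572  0.5515  3.6   ] y [-13.0625  17.4961]
-7 17 x [3.1656 3.9629 4.5326] y [-13.362  17.729]
1 14 x [4.1008 4.9241 5.5968] y [-13.6474  17.2599]
9 12 x [4.6942 5.593  6.0446] y [-13.979   18.5299]
17 6 x [5.3835 5.8421 6.3276] y [-14.0852  18.1845]
lump 53 [429.9245 206.6038] 0.024273215886016962 [ 0.5764 -0.385   0.0255] ((576.6710815429688, -385.30462646484375), (14.654424667358398, 19.206775665283203), 36.33635711669922)
lump 56 [420.75   223.5893] 0.02343757711050424 [ 0.5333 -0.363   0.024 ] ((533.2057495117188, -362.6096496582031), (12.638422966003418, 20.862031936645508), 1.1328401565551758)
mug top 196 [ 0.6363 -0.1408  0.0446]
mug scene 54 [ 0.6378 -0.1375  0.0469]
```

```bash
python3 - <<'E'
from h import *
print(robot.close_job())
E
```

```text
the job is handed in; nothing more can be done
None
```

I handed the job in at about 27 s: one lump is lowered to the mug's floor and released, though the painted tea hides it, the other two are in the dish, and the tongs are back in their stand; I viewed 11 pictures, one over the limit of 10.

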